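# Dock the tray of blanks and show the long one to the inspection camera

## Task

Slide the tray of turning blanks along the table all the way into its slotted dock, until it meets the end stop and the spring catch holds it. Then take the longest of the three blanks out of the tray and hold it up to the inspection camera for an end-grain check: end-on to the lens and in line with the lens axis, with its near end about 80 mm from the glass. Finish while holding it there, still; let no blank fall, leave the other two in the docked tray, do not touch the camera and do not disturb the things round about.

Things in the scene. Friction and masses are not known exactly. Their poses are not given: they have to be found in the camera images.
- tray_middle (a point): The loaded tray, loose on the table: a plain grey metal plate 188 mm wide (x), 220 mm long (y), 8 mm thick, about 0.45 kg empty. The point is the centre of its underside; z up; +y is its leading end (corners tapered), which goes into the dock first. In its -x edge, at y = +50 mm, is a notch for the dock's catch.
- tray_combs (a point): Two black combs on the tray (x = -45 and +45 mm, 9 mm thick, teeth to 30 mm above the table) whose notches, 30 mm wide, floors 18 mm above the table, carry three blanks lying along x, at the tray's y = +78, +22 and -34 mm; which lies where varies. Between the combs the plate is bare. The point is the middle place, between the combs, at the height of the notch floors; axes as the tray's.
- tray_handle (a point): The tray's handle: a steel bow across its trailing end, a round bar 10 mm thick and 64 mm long along the tray's x, on two posts. The point is the middle of the bar, 93 mm behind the tray's middle (y = -93 mm) and 42 mm above the table; axes as the tray's. Some 40 mm are free between the bar and the nearest blank's place. The tray can turn a little in a grip on it.
- tray_dock: Dock fixed to the table: two dark slotted rails 16 mm high whose lips reach 6 mm over the tray's edges (2 mm play each side, 2.5 mm above), with an end stop. Origin: where the tray's middle lies when home, axes parallel; the tray slides in along +y on the table top. Rails from y = -50 to +110 mm, stop face at +110.5; mouth flared by 17 mm a side from y = -50 to -95. Nothing on it is over 20 mm tall.
- tray_catch (a joint): Spring catch in the dock's left rail (-x side, at y = +50 mm): a 9 mm ball nose, pushed aside by the passing tray (under 4 N), springs into the notch in the tray's edge when the tray is home. 0 = out (slot empty, or in the notch), in m, about 0.0015 to 0.0055 while the tray's edge holds it back.
- long_blank_center (a point): The blank to show: a square wooden stick 27 x 27 x 160 mm, the longest of the three (dark brown, about 90 g). The point is its centre; y is its long axis, z up; in the tray its centre is 31.5 mm above the table.
- middle_blank_center (a point): Square wooden blank 27 x 27 x 140 mm (nearly black); its centre, y its long axis. Stays in the tray.
- short_blank_center (a point): Square wooden blank 27 x 27 x 120 mm (pale); its centre, y its long axis. Stays in the tray.
- lens (a point): Inspection camera on a pole stand (round foot 90 mm across, fixed; pole and head up to 0.38 m high), facing the robot's side of the table and looking 25 degrees downward. The point is the centre of its lens's glass, in the middle of a white ring light 62 mm across, 0.315 m above the table. The x axis is the optical axis, pointing back into the camera: the camera looks along -x.
- view_point (a point): Empty point in the air on the optical axis, 160 mm in front of the lens (0.247 m above the table), axes as at the lens: the long blank's centre belongs here, its long axis along x, so that its near end is 80 mm from the lens. Either end may face the lens.
- chisel: Bystander: turning chisel with wooden handle, 250 mm long, at the back right; origin under its middle.
- calipers: Bystander: steel vernier calipers, 186 mm long, at the right; origin under its middle.
- whetstone: Bystander: grey stone 33 x 68 x 27 mm at the back; origin under its middle.
- collet_a: Bystander: steel collet 30 mm across, 32 mm high, standing behind the dock; origin under its middle.
- collet_b: Bystander: steel collet 25 mm across, 40 mm high, standing behind the dock; origin under its middle.
- collet_c: Bystander: steel collet 28 mm across, 22 mm high, standing behind the dock; origin under its middle.
- sanding_block: Bystander: cork sanding block 52 x 92 x 32 mm at the left; origin under its middle.
- inspection_camera: The camera with its stand, as a whole; origin at the centre of its foot on the table, -x the side it looks to. Not to be touched.

How it is judged:
By the outcome, as a careful person would: the job done as asked, in the order asked, and still so for the second after the job is handed in, while the arm keeps its last pose, push and grip.
It also fails if it takes over 61 s, if anything falls off the work surface, if the arm or the gripper's body presses on something with over 40 N, if the wrist force passes 120 N, or if a joint passes its speed limit or range.

## Robot

A 6-joint arm with a two-finger parallel gripper is mounted at the origin on a cart in front of the work surface, level with it; the furniture and walls round the work are solid. World frame = base frame: x ahead of the robot, y to its left, z up, the work surface at z = 0. Lengths are in m, angles in rad, forces in N, time in s.
With the tool pointing down it reaches from about 0.35 to 0.875 m from the base axis. Payload 15.5 kg.
Tool frame: the origin (TCP) lies on the centre line of the jaws, within the pads' length; the fingertips stand 25 mm ahead of it and the grasp point (between the pads) lies 6 mm ahead of it (robot.nose_length is the z of the fingertips in the tool frame, in m); z points along the fingers, x is the direction in which the jaws open and shut, and the axes are right-handed (so a half turn about z gives the same grasp; the last joint's range is limited). The gripper opens to 85 mm and grips with 20 to 120 N. Pads are 22 mm wide; open, the fingers measure 114 mm over their backs; the gripper's body (76 mm by 85 mm) begins 54 mm behind the grasp point. The pads swing forward as they close: fully open they stand 13 mm farther back than shut.
Start: joints at [1.081, 0.494, 1.345, -0, 1.302, -0.096], TCP at [0.24, 0.577, 0.256] pointing down, gripper open.
Joint ranges: [-2.91, 2.91], [-0.82, 2.16], [0.22, 2.67], [-1.22, 4.37], [0.12, 2.79], [-3.08, 3.08]. Speed limits (rad/s): [1.89, 1.89, 2.57, 3.01, 3.01, 3.01].

## Interface

Orientations are given as a rotation vector (axis times angle).
In Python, from workcell import sensors, capture, job, robot gives the robot as it stands.
- The arm moves only by the tool carry_out, never from a script. Its argument "increments" is a list of rows, each an object of numbers: "tx", "ty", "tz": the shift along the tool's x, y, z scaled (see below); "turn": the turn about the tool's z scaled (see below). A call has exactly 5 rows; each row is the pose to reach, as a shift and turn from the pose commanded when the call began, along the tool's axes at that moment, turning the shorter way round; what a row does not reach only later rows make up. The controller multiplies each number of a shift by 25 cm and each number of a turn by pi rad. A row lasts 1/10 s, in which the tool goes at most 50 mm and 8.59 degrees, less where a joint would pass 70% of its speed; a pose out of reach is approached as far as the arm can. A call with a number of a shift or a turn outside -1 to 1 is refused whole. A call with a gripper value outside its range is refused whole. "claw" is the opening, from 0 (shut) to 1 (fully open), set as the call begins (left out, the last holds). The fingers move at their own pace and stop on an object; "newtons" is the grip in N (left out, the last holds). Time passes only in rows, so rows that repeat a pose let the fingers close, or fill a call up. It gives the time, the measured TCP pose, the force and the opening at its end, in the units of the state.
- sensors.get_state(): the state, without advancing time (a new reading comes with each control period).
- capture(name): name is "scene" or "top" or "wrist"; returns a dict with "color" (400x640x3 uint8, red, green, blue), "z_map" (400x640 float32, m along the optical axis (not along the pixel's ray), 0 where there is no reading), "camera_matrix" (3x3 intrinsics, pixels), "k1" (the pictures are not rectified: a ray, as slopes to the right and down, at radius r is drawn at 1 + k1 r^2 times it, then the intrinsics apply), "camera_from_world" (4x4, takes a point from world to camera coordinates). Camera axes: x right, y up, looking along -z (the intrinsics and any distortion apply to the point x, -y, -z); pixel columns grow to the right and rows downward; lengths in m; the calibration is good to about 2 mm. A picture is of the moment at which its call begins.
- job.hand_in(): hands the job in, once; it reports no verdict.
The state is a dict: "time": time; "q": joint angles; "qvel": joint speeds; "joint_torque": joint torques, N m; "ee_pos": TCP position; "ee_rot": TCP orientation; "force": force on the tool from outside, world axes, zero at the start; "ft_torque": the same for the moment, N m; "opening": opening from 0.0 (shut) to 1.0 (fully open).
Only numpy, scipy, OpenCV 4.12 (cv2) and the standard library are available. Lean on these libraries where they do the work, as an engineer would, in place of code of your own. Each camera call takes 0.05 s, during which the arm holds its last target. There are 200 camera calls.

## Working session

There is one attempt and no reset: what is moved stays moved. The work goes in short steps, Python scripts to look and compute and a tool call to move; the robot and the scene stay as the last step left them, time stands still between calls to the robot, and variables do not carry over. Pictures are saved under pics/ and viewed, about 8 in all and at most 12, crops included, and the job is handed in when it is done.

Besides the shell and the picture viewer there is one more tool, called as a command line: name --argument value ..., lists and objects as JSON in quotes. carry_out: Moves the arm, as the interface text tells. Shifts and turns lie within -1 to 1; 1 stands for 25 cm of shift or pi rad of turn. Its arguments: {"type":"object","properties":{"increments":{"type":"array"},"claw":{"type":"number"},"newtons":{"type":"number"}},"required":["increments"]}

```bash
ls; mkdir -p pics; python3 - <<'E'
from workcell import sensors,capture,robot
import cv2,numpy as np
print(sensors.get_state()); print([a for a in dir(robot) if a[0]!='_'])
for n in("scene","top"):
    c=capture(n); cv2.imwrite(f"pics/{n}0.png",c["color"][...,::-1]); np.savez(f"{n}0.npz",**c); print(n,c["camera_matrix"],c["k1"],c["camera_from_world"],(c["z_map"]>0).mean())
E
```

```text
pics
{'time': 0.0, 'q': array([ 1.08052512e+00,  4.94205961e-01,  1.34617703e+00, -3.42495626e-06,
        1.30250099e+00, -9.55182148e-02]), 'qvel': array([ 0.00078232, -0.00024174,  0.0006907 , -0.0001934 ,  0.00069565,
       -0.00014994]), 'joint_torque': array([ 1.37858995e-03, -8.82138276e+01, -3.83875608e+01, -1.36922890e-04,
        1.00666919e-02, -1.06752937e-04]), 'ee_pos': array([0.2402037 , 0.57661502, 0.25567052]), 'ee_rot': array([ 2.61341820e+00,  1.74235249e+00, -1.78454496e-03]), 'force': array([-0.49650189, -0.06778175,  0.13071399]), 'ft_torque': array([ 0.02281593, -0.00784135,  0.02158881]), 'opening': 1.0001162168762467}
['Unreachable', 'nose_length']
scene [[450.7301258    0.         321.38848295]
 [  0.         450.7301258  197.63664677]
 [  0.           0.           1.        ]] -0.06567781690860339 [[ 0.53778713 -0.84301475 -0.010542   -0.32063623]
 [ 0.3519204   0.21310395  0.9114487  -0.37443716]
 [-0.76611816 -0.49387533  0.41127865 -1.09875739]
 [ 0.          0.          0.          1.        ]] 0.9962421875
top [[506.87842555   0.         316.22158195]
 [  0.         506.87842555 199.40036014]
 [  0.           0.           1.        ]] -0.10881400611162431 [[ 2.87511551e-03 -9.99995184e-01 -1.16882505e-03 -4.49715034e-02]
 [ 9.93506494e-01  2.72351359e-03  1.13742822e-01 -5.82349874e-01]
 [-1.13739091e-01 -1.48825903e-03  9.93509539e-01 -1.74568876e+00]
 [ 0.00000000e+00  0.00000000e+00  0.00000000e+00  1.00000000e+00]] 0.99602734375
```

View pics/top0.png

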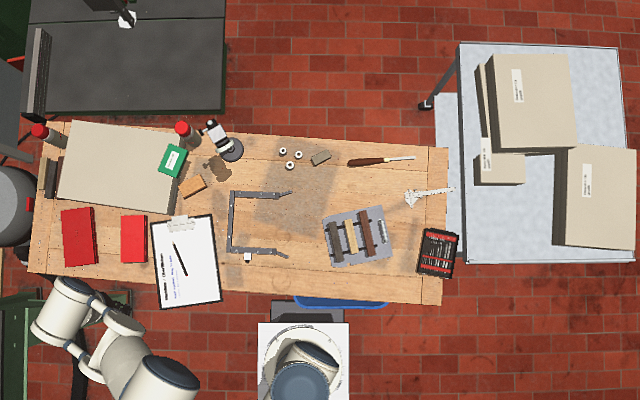

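View pics/scene0.png

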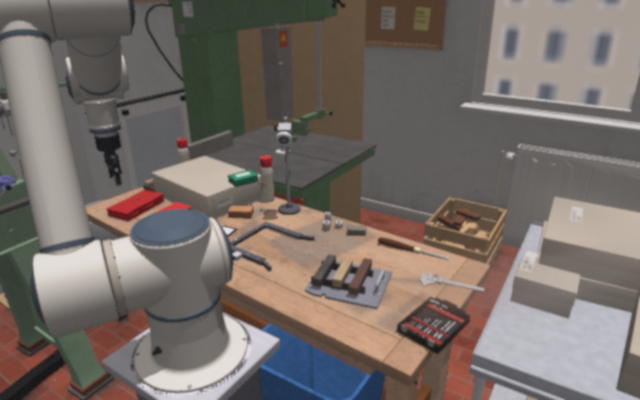

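The top view shows the dock at cols 230–292, rows 190–260, open to the right. The tray is around (357,237), with the dark blank at the left, the pale one in the middle and the long brown one by the handle at col ~372. The camera head is at about (215,130). Next I'll measure these.

```bash
cat > h.py <<'E'
import numpy as np,cv2
from scipy.spatial.transform import Rotation as R
def load(f): return dict(np.load(f))
def ray(c,uv):
    uv=np.atleast_2d(uv).astype(float); K=c["camera_matrix"]; d=(uv-K[:2,2])/np.diag(K)[:2]
    s=d.copy()
    for _ in range(8): s=d/(1+float(c["k1"])*(s**2).sum(1,keepdims=True))
    M=c["camera_from_world"]; D=np.c_[s[:,0],-s[:,1],-np.ones(len(s))]
    return -M[:3,:3].T@M[:3,3], D@M[:3,:3]
def plane(c,uv,z):
    o,D=ray(c,uv); return o+D*((z-o[2])/D[:,2])[:,None]
def cloud(c):
    v,u=np.mgrid[:400,:640]; o,D=ray(c,np.c_[u.ravel(),v.ravel()]); 
    return (o+D*c["z_map"].reshape(-1,1)).reshape(400,640,3)
def proj(c,P):
    P=np.atleast_2d(P); M=c["camera_from_world"]; p=P@M[:3,:3].T+M[:3,3]; s=np.c_[p[:,0],-p[:,1]]/-p[:,2:]
    s=s*(1+float(c["k1"])*(s**2).sum(1,keepdims=True)); return s*np.diag(c["camera_matrix"])[:2]+c["camera_matrix"][:2,2]
def comp(m,X,amin=20):
    n,l,st,ce=cv2.connectedComponentsWithStats(m.astype(np.uint8))
    for i in range(1,n):
        if st[i,4]>=amin:
            q=X[l==i]; r=cv2.minAreaRect(q[:,:2].astype(np.float32)*1000)
            print(st[i],"med",np.median(q,0).round(4),"rect mm",np.round(r[0],1),np.round(r[1],1),round(r[2],1))
E
python3 - <<'E'
from h import *
c=load("top0.npz"); X=cloud(c); Z=X[...,2]
print("table z",np.median(Z[170:185,300:320]),np.median(Z[265:290,340:400]))
roi=np.zeros((400,640),bool); roi[185:275,220:450]=1
print("dock");comp(roi&(Z>.010)&(Z<.024)&(np.arange(640)<300)[None],X)
print("tray plate");comp(roi&(Z>.004)&(Z<.013)&(np.arange(640)>310)[None],X,60)
print("tall");comp(roi&(Z>.036)&(np.arange(640)>310)[None],X,5)
r2=np.zeros((400,640),bool); r2[110:170,190:260]=1
print("cam");comp(r2&(Z>.2),X,5)
im=c["color"][...,::-1]
a=cv2.resize(im[175:285,215:415],None,fx=4,fy=4,interpolation=cv2.INTER_CUBIC)
s=load("scene0.npz")["color"][...,::-1]
b=cv2.resize(s[110:220,225:345],None,fx=4,fy=4,interpolation=cv2.INTER_CUBIC)
cv2.imwrite("pics/crop_a.png",a);cv2.imwrite("pics/crop_b.png",b)
E
```

```text
table z 0.0003077953483499041 0.00041814839745379917
dock
[226 189  67  74 886] med [0.4818 0.1991 0.0172] rect mm [490.7 159.4] [227.7 257.8] 88.8
tray plate
[406 187  20  18 104] med [ 0.5987 -0.3967  0.0071] rect mm [ 594.5 -394.5] [43.  77.7] 44.6
[330 202  66  68 895] med [ 0.4098 -0.2514  0.0083] rect mm [ 426.7 -236.1] [178.4 277.7] 57.0
[330 206  33  20 243] med [ 0.5262 -0.1418  0.0082] rect mm [ 532.3 -151.3] [ 65.1 116.1] 13.2
[319 215  16  46 158] med [ 0.4536 -0.0852  0.008 ] rect mm [450.1 -79.4] [159.3  39.1] 8.0
[354 225  12  23 115] med [ 0.4519 -0.1951  0.0087] rect mm [ 456.1 -195.7] [81. 27.] 13.1
[338 228  12  24 128] med [ 0.445  -0.1417  0.0083] rect mm [ 444.2 -140.4] [80.8 27.6] 12.2
[421 229  29  46 546] med [ 0.4061 -0.4648  0.0082] rect mm [ 400.4 -465.4] [ 99.8 158. ] 88.0
tall
[359 210  18  47 370] med [ 0.4642 -0.2197  0.0456] rect mm [ 462.8 -145.8] [159.9 204. ] 1.5
[344 219  15  35 275] med [ 0.4539 -0.1643  0.0458] rect mm [ 447.9 -111.1] [119.2 145.2] 6.8
[381 219   7  24  66] med [ 0.4714 -0.279   0.0453] rect mm [ 473.8 -279.4] [81.6 10.6] 11.6
[328 221  17  42 316] med [ 0.4364 -0.1121  0.0453] rect mm [ 435.7 -114.3] [140.2  31.3] 12.3
cam
[199 119  35  34 547] med [0.7343 0.247  0.352 ] rect mm [577.  118.1] [512.6  62.9] 40.2
```

View pics/crop_a.png

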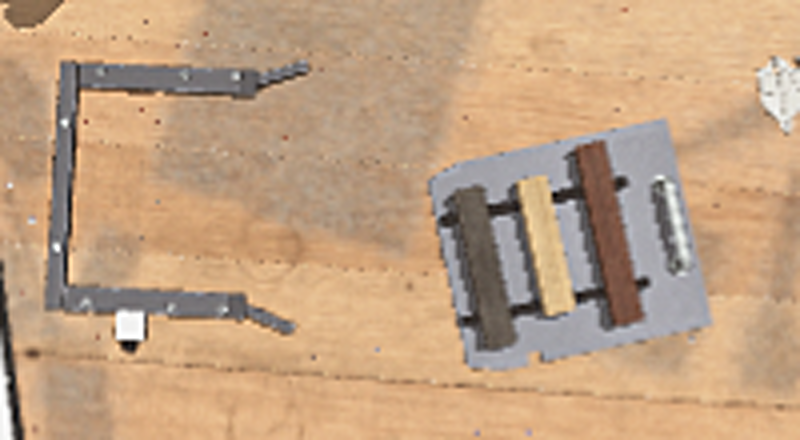

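View pics/crop_b.png

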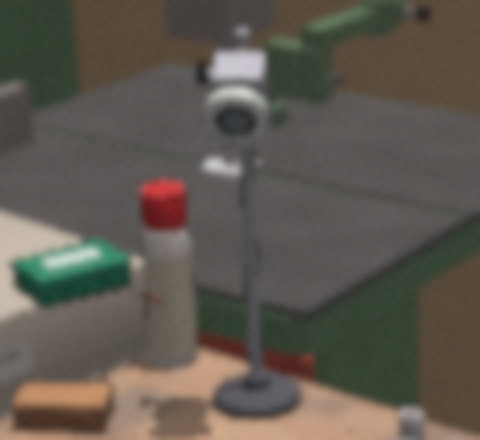

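Crop A shows the catch box on the dock's near (-x) rail and the tray notch at (535,357), so tray +y is roughly world +y. Crop B shows the ring light at about (237,115), facing the scene camera. I'll take lines for the dock, handle and lens.

```bash
python3 - <<'E'
from h import *
c=load("top0.npz"); X=cloud(c); Z=X[...,2]; hsv=cv2.cvtColor(c["color"],cv2.COLOR_RGB2HSV).astype(int)
# dock: low saturation dark pixels cast on z=.016
m=(hsv[...,1]<70)&(hsv[...,2]<130); m[:, :222]=0; m[:,300:]=0; m[:186]=0; m[270:]=0
v,u=np.nonzero(m); P=plane(c,np.c_[u,v],.016)
def fit(q,ax):
    o=1-ax; p=np.polyfit(q[:,ax],q[:,o],1); r=q[:,o]-np.polyval(p,q[:,ax]); k=abs(r)<.006; p=np.polyfit(q[k,ax],q[k,o],1); return p,k.sum(),q[k,o].ptp() if hasattr(q,'ptp') else 0
up=(v<202)&(u>236)&(u<276); lo=(v>245)&(u>236)&(u<274)
for n,k in(("hi rail",up),("lo rail",lo)):
    p,_,_=fit(P[k],1); print(n,"yaw",np.degrees(np.arctan(-p[0])),"x at y=.2",np.polyval(p,.2),k.sum())
    # inner/outer edges per column
    for uu in(245,255,265): 
        w=np.sort(v[k&(u==uu)]); print(uu,w)
k=(u<236)&(v>205)&(v<240); p,_,_=fit(P[k],0); print("stop yaw",np.degrees(np.arctan(p[0])),"y at x=.48",np.polyval(p,.48))
for vv in(210,220,230): print(vv,np.sort(u[(v==vv)&(u<240)]))
# handle
roi=np.zeros_like(m);roi[215:250,376:395]=1
q=X[roi&(Z>.036)&(Z<.055)]; print("handle",q.mean(0),len(q)); 
r=cv2.minAreaRect(q[:,:2].astype(np.float32)*1000);print(r)
# lens from scene depth
s=load("scene0.npz"); Y=cloud(s); print("scene lens px",proj(s,[.7,.23,.315]))
col=s["color"].astype(int); 
for nm,D in(("top",X),("scene",Y)):
    k=(D[...,2]>.2)&(D[...,2]<.42)&(D[...,0]>.6)&(D[...,0]<.95)&(D[...,1]>.1)&(D[...,1]<.4)
    q=D[k]; print(nm,k.sum(),q.min(0),q.max(0),q.mean(0)); vv,uu=np.nonzero(k);print(uu.min(),uu.max(),vv.min(),vv.max())
    k=(D[...,2]>.003)&(D[...,2]<.02)&(D[...,0]>.55)&(D[...,0]<.9)&(D[...,1]>.1)&(D[...,1]<.4)
    comp(k,D)
# ring in scene: bright
k=(col.min(2)>150)&(abs(np.arange(640)-285)<12)[None]&(abs(np.arange(400)-139)<14)[:,None]
q=Y[k]; q=q[(q[:,2]>.25)&(q[:,2]<.4)]; print("bright",len(q),q.mean(0)); 
U,S,V=np.linalg.svd(q-q.mean(0)); print(S,V[2])
t=sensors=None
x=R.from_rotvec([2.6134182,1.74235249,-.00178]).as_matrix(); print(x.round(3))
E
```

```text
hi rail yaw -2.4866916335516547 x at y=.2 0.6031618382854795 203
245 [192 193 194 195 196]
255 [192 193 194 195 196 197]
265 [192 193 194 195 196]
lo rail yaw -1.086281092519532 x at y=.2 0.4038745212819376 189
245 [247 248 249 250 251]
255 [248 249 250 251 252]
265 [249 250 251 252 253]
stop yaw -1.945860980713651 y at x=.48 0.263440251447268
210 [229 230 231 233]
220 [228 229 230 231 232]
230 [228 229 230]
handle [ 0.47304947 -0.27900443  0.04515419] 65
((473.7667236328125, -279.42449951171875), (81.58255767822266, 10.626115798950195), 11.57817268371582)
scene lens px [[282.08716615 139.81637395]]
top 541 [0.68788376 0.20447958 0.20207753] [0.80620833 0.39744452 0.38685381] [0.73409032 0.2485916  0.35056671]
181 233 119 152
[218 132  41  31 392] med [0.7628 0.2451 0.0117] rect mm [775.9 241.2] [114.7 134.4] 70.7
[265 135  12  13  43] med [0.806  0.1243 0.005 ] rect mm [801.3 127.4] [37.9 45.4] 68.8
[194 140  12   7  25] med [0.7874 0.377  0.0078] rect mm [784.8 379.3] [14.3 39.1] 41.9
[202 145  11  11  34] med [0.7705 0.3529 0.0055] rect mm [768.8 350.7] [34.8 33.3] 30.8
[248 146  
[... 1197 characters left out ...]
75. ] [46.7 47.3] 1.2
scene 435 [0.68268804 0.19820809 0.20103604] [0.77641991 0.30268419 0.38056224] [0.72551042 0.2395869  0.31909142]
274 292 117 163
[264 196  11   6  36] med [0.7878 0.3778 0.0119] rect mm [791.4 379.1] [16.9 50.4] 72.8
[278 203  23  12 178] med [0.7485 0.2495 0.014 ] rect mm [765.3 261.7] [104.1  87.8] 21.9
[235 208  20  11  78] med [0.616  0.3702 0.0111] rect mm [645.1 368.7] [ 53.5 105.4] 84.9
[254 222  46  16 226] med [0.5948 0.1955 0.0144] rect mm [590.9 183.5] [ 66.1 168.4] 5.5
bright 74 [0.7172123  0.23335381 0.34875836]
[0.16119406 0.10299997 0.02510267] [ 0.23394025  0.15774965 -0.95936803]
[[ 0.385  0.923 -0.001]
 [ 0.923 -0.385 -0.001]
 [-0.001 -0.    -1.   ]]
```

carry_out --increments '[{"tx": -0.63, "ty": 0.72, "tz": -0.08}, {"tx": -0.63, "ty": 0.72, "tz": -0.08}, {"tx": -0.63, "ty": 0.72, "tz": -0.08}, {"tx": -0.63, "ty": 0.72, "tz": -0.08}, {"tx": -0.63, "ty": 0.72, "tz": -0.08}]' --claw 0.45 --newtons 40

```text
validation failed for argument at $.in...
```

carry_out --increments '[{"tx": -0.63, "ty": 0.72, "tz": -0.08}, {"tx": -0.63, "ty": 0.72, "tz": -0.08}, {"tx": -0.63, "ty": 0.72, "tz": -0.08}, {"tx": -0.63, "ty": 0.72, "tz": -0.08}, {"tx": -0.63, "ty": 0.72, "tz": -0.08}]'

```text
validation failed for argument at $.in...
```

```bash
cat >> h.py <<'E'
def go(p,yaw=None):
    """print increments (scaled) from current pose to world p and tool-x yaw (deg, mod 180)"""
    from workcell import sensors
    s=sensors.get_state(); M=R.from_rotvec(s["ee_rot"]).as_matrix(); y0=np.degrees(np.arctan2(M[1,0],M[0,0]))
    d=M.T@(np.array(p)-s["ee_pos"])/.25; t=0 if yaw is None else (-(yaw-y0)+90)%180-90
    print("t",round(s["time"],2),"pos",s["ee_pos"].round(4),"yaw",round(y0,2),"q6",s["q"][5].round(3),"F",s["force"].round(1),"open",round(s["opening"],3),"\n GO",d.round(4),"turn",round(t/180,4),"norm m",round(np.linalg.norm(d)*.25,3))
def snap(n,f):
    from workcell import capture
    c=capture(n); np.savez(f+".npz",**c); cv2.imwrite(f"pics/{f}.png",c["color"][...,::-1]); return c
E
python3 - <<'E'
from h import *
go([.473,-.2795,.15],102); snap("wrist","w1")
E
```

```text
t 0.1 pos [0.2403 0.5767 0.2558] yaw 67.38 q6 -0.095 F [0.6 1.2 1.3] open 1.0 
 GO [-2.8026  2.1766  0.4259] turn -0.1924 norm m 0.894
```

View pics/w1.png

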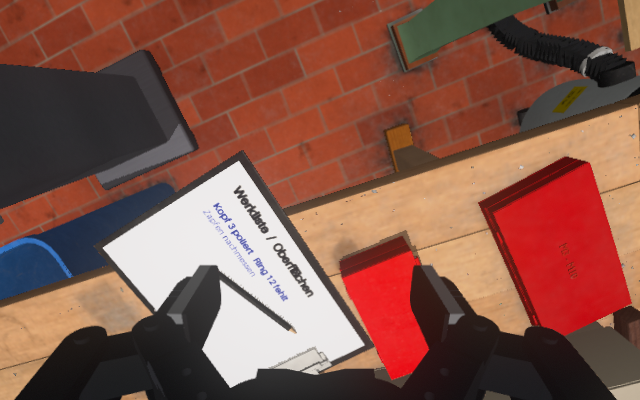

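The calls were refused, so the arm hasn't moved; probably every key is required in each row. I'll retry with "turn" included.

carry_out --increments '[{"tx": -0.63, "ty": 0.72, "tz": -0.08, "turn": 0}, {"tx": -0.63, "ty": 0.72, "tz": -0.08, "turn": 0}, {"tx": -0.63, "ty": 0.72, "tz": -0.08, "turn": 0}, {"tx": -0.63, "ty": 0.72, "tz": -0.08, "turn": 0}, {"tx": -0.63, "ty": 0.72, "tz": -0.08, "turn": 0}]' --claw 0.45 --newtons 40

```text
time: 0.65
ee_pos: [0.3465, 0.36, 0.2764]
ee_rot: [2.614, 1.742, -0.0]
force: [-0.1, 0.9, 0.4]
opening: 0.451
```

carry_out --increments '[{"tx": -0.63, "ty": 0.72, "tz": -0.08, "turn": -0.19}, {"tx": -0.63, "ty": 0.72, "tz": -0.08, "turn": -0.19}, {"tx": -0.63, "ty": 0.72, "tz": -0.08, "turn": -0.19}, {"tx": -0.63, "ty": 0.72, "tz": -0.08, "turn": -0.19}, {"tx": -0.63, "ty": 0.72, "tz": -0.08, "turn": -0.19}]'

```text
time: 1.15
ee_pos: [0.4416, 0.1678, 0.2944]
ee_rot: [-1.979, -2.44, -0.0]
force: [1.1, 0.4, -0.1]
opening: 0.451
```

```bash
python3 - <<'E'
from h import *
go([.473,-.2795,.15],102); c=snap("wrist","w2"); X=cloud(c); print(X[[0,399,200,10,390],[320,320,320,10,630]].round(3))
print(proj(c,[[.5,.145,.016],[.5,.05,.0],[.7,.23,.315]]))
E
```

```text
t 1.15 pos [0.4416 0.1678 0.2944] yaw 101.91 q6 -1.542 F [ 1.1  0.4 -0.1] open 0.451 
 GO [-1.7767 -0.2462  0.5772] turn -0.0005 norm m 0.471
[[ 0.262  0.136  0.   ]
 [ 0.43   0.167  0.352]
 [ 0.488  0.185 -0.001]
 [ 0.337 -0.213 -0.001]
 [ 0.621  0.614  0.108]]
[[287.28888264 206.52501793]
 [215.69962318 188.15507981]
 [326.06617092 653.48587446]]
```

View pics/w2.png

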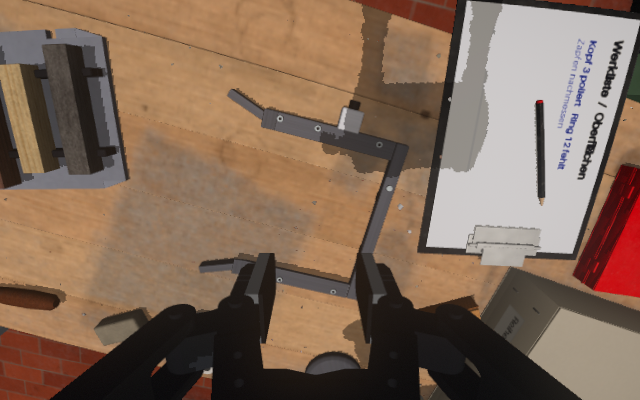

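The wrist view shows the whole dock: near rail (262,118)–(400,150), far rail (235,262)–(350,288), stop (395,160)–(360,285). I'll measure it from here.

```bash
python3 - <<'E'
from h import *
c=load("w2.npz"); X=cloud(c); hsv=cv2.cvtColor(c["color"],cv2.COLOR_RGB2HSV).astype(int)
m=(hsv[...,1]<80)&(hsv[...,2]<150)&(X[...,2]>.006)&(X[...,2]<.024)
m[:80]=0;m[300:]=0;m[:,:190]=0;m[:,410:]=0
v,u=np.nonzero(m); P=plane(c,np.c_[u,v],.016)[:,:2]; print(len(u), np.median(X[m][:,2]))
# in rough dock frame
yaw=np.radians(-1.9); o=np.array([.5017,.145])
for it in range(3):
    ex=np.array([np.cos(yaw),np.sin(yaw)]); ey=np.array([-ex[1],ex[0]]); a=(P-o)@ex; b=(P-o)@ey
    bins=np.arange(-.04,.09,.004); lo=[];hi=[];lo2=[];hi2=[]
    for t in bins:
        k=abs(b-t)<.002; n=a[k&(a<-.06)&(a>-.125)]; f=a[k&(a>.06)&(a<.125)]
        if len(n)>3 and len(f)>3: lo.append((t,n.max(),n.min())); hi.append((t,f.min(),f.max()))
    lo=np.array(lo);hi=np.array(hi)
    pl=np.polyfit(lo[:,0],lo[:,1],1);ph=np.polyfit(hi[:,0],hi[:,1],1)
    st=np.array([(t,b[(abs(a-t)<.002)&(b>.09)].min()) for t in np.arange(-.07,.03,.004)]); 
    ps=np.polyfit(st[:,0],st[:,1],1)
    ce=(np.median(lo[:,1])+np.median(hi[:,1]))/2
    print("yaw",np.degrees(yaw),"o",o,"slopes deg",np.degrees([-pl[0],-ph[0],ps[0]]),"inner",np.median(lo[:,1]),np.median(hi[:,1]),"outer",np.median(lo[:,2]),np.median(hi[:,2]),"stop",np.median(st[:,1]))
    o=o+ex*ce+ey*(np.median(st[:,1])-.1105); yaw+=(np.arctan(-pl[0])+np.arctan(-ph[0]))/2
print("dock",o,np.degrees(yaw),"handle home",o-.093*np.array([-np.sin(yaw),np.cos(yaw)]))
E
```

```text
6601 0.015404668618113404
yaw -1.9 o [0.5017 0.145 ] slopes deg [-0.67963227 -0.92166388 -0.57402521] inner -0.08991437845000363 0.08491728091905745 outer -0.11180113240261626 0.10764941149603782 stop 0.10613376232298655
yaw -2.7005923939888756 o [0.49905806 0.140719  ] slopes deg [ 0.13864365 -0.02373555  0.21503607] inner -0.0878786211539467 0.08676763708338107 outer -0.10956433559044476 0.10935541459170342 stop 0.11019844454527909
yaw -2.6431384785828724 o [0.49848898 0.14044396] slopes deg [ 0.07821126 -0.04669305  0.1446726 ] inner -0.08726865164453432 0.08738336020318603 outer -0.10892440926452264 0.10995868294713665 stop 0.1104853225866691
dock [0.49854559 0.14042665] -2.627379390794833 handle home [0.49428244 0.04752441]
```

carry_out --increments '[{"tx": -0.9, "ty": -0.12, "tz": 0.1, "turn": 0}, {"tx": -0.9, "ty": -0.12, "tz": 0.1, "turn": 0}, {"tx": -0.9, "ty": -0.12, "tz": 0.1, "turn": 0}, {"tx": -0.9, "ty": -0.12, "tz": 0.1, "turn": 0}, {"tx": -0.9, "ty": -0.12, "tz": 0.1, "turn": 0}]'

```text
time: 1.7
ee_pos: [0.4569, -0.0604, 0.2689]
ee_rot: [1.988, 2.432, -0.001]
force: [-0.3, 0.6, -0.6]
opening: 0.453
```

carry_out --increments '[{"tx": -0.55, "ty": -0.3, "tz": 0.2, "turn": 0}, {"tx": -0.55, "ty": -0.3, "tz": 0.2, "turn": 0}, {"tx": -0.55, "ty": -0.3, "tz": 0.2, "turn": 0}, {"tx": -0.55, "ty": -0.3, "tz": 0.2, "turn": 0}, {"tx": -0.55, "ty": -0.3, "tz": 0.2, "turn": 0}]'

```text
time: 2.2
ee_pos: [0.4105, -0.2086, 0.2187]
ee_rot: [-1.989, -2.43, 0.0]
force: [0.4, -0.1, 0.2]
opening: 0.45
```

```bash
python3 - <<'E'
from h import *
c=snap("wrist","w3"); X=cloud(c); Z=X[...,2]
hsv=cv2.cvtColor(c["color"],cv2.COLOR_RGB2HSV).astype(int)
roi=(X[...,0]>.35)&(X[...,0]<.6)&(X[...,1]<-.06)&(X[...,1]>-.33)
for n,k in(("handle",roi&(Z>.036)&(Z<.06)&(X[...,1]<-.25)),("plate",roi&(Z>.004)&(Z<.012))): print(n);comp(k,X,40)
print("blanks");comp(roi&(Z>.040)&(Z<.052),X,100)
go([.473,-.2795,.15],102)
E
```

```text
handle
[222 192  18  79 835] med [ 0.4668 -0.2791  0.0452] rect mm [ 470.9 -279.3] [80.4 10.5] 12.1
plate
[  212   129   225   163 11632] med [ 0.3934 -0.2502  0.0073] rect mm [ 447.6 -189.5] [179.  220.6] 12.1
[ 306  185   29   73 1954] med [ 0.4554 -0.1931  0.0074] rect mm [ 455.  -193.6] [80.3 29.6] 12.3
[ 364  187   28   70 1641] med [ 0.4416 -0.1347  0.0075] rect mm [ 443.6 -134.4] [76.7 26.4] 12.0
[421 187  12  74 409] med [ 0.4322 -0.0833  0.0075] rect mm [436.2 -82.3] [83.4  6.7] 12.3
[308 267  49  31 816] med [ 0.5311 -0.175   0.0076] rect mm [ 524.5 -165.1] [39.4 55. ] 11.0
[417 271   8  18  94] med [ 0.5007 -0.0682  0.0075] rect mm [502.  -68.2] [23.3  6.5] 13.6
[275 272   6  26 113] med [ 0.5417 -0.2251  0.0075] rect mm [ 539.4 -224.7] [33.8  5.8] 7.1
blanks
[ 273  154   35  156 4431] med [ 0.4532 -0.2221  0.0444] rect mm [ 463.3 -220.5] [161.4  27.2] 12.2
[ 391  156   38  138 3907] med [ 0.4233 -0.1154  0.0444] rect mm [ 432.9 -113.2] [140.1  28.1] 12.3
[ 336  176   31  117 3051] med [ 0.4414 -0.168   0.0444] rect mm [ 452.1 -165.5] [119.8  27.2] 12.3
[222 193  17  78 805] med [ 0.4678 -0.2789  0.0453] rect mm [ 471.1 -279.3] [80.  10.5] 12.1
t 2.25 pos [ 0.411  -0.2074  0.2191] yaw 101.46 q6 -2.368 F [-0.3  0.6  0.2] open 0.448 
 GO [-0.3323  0.1858  0.276 ] turn -0.003 norm m 0.118
```

View pics/w3.png

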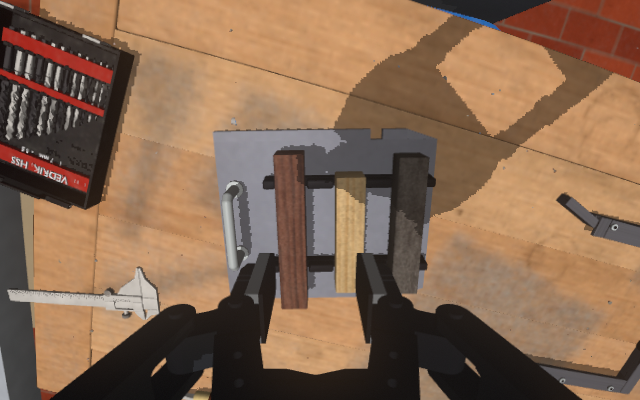

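The wrist view shows the tray with its handle at (232,225) and the long blank at cols 275–307. The blanks measure 161, 120 and 140 mm, as they should. Tray yaw is 12.2°. Handle at (0.471, -0.279). Moving onto the handle.

```bash
python3 - <<'E'
from h import *
go([.4713,-.2793,.12],102.2)
c=load("w2.npz"); print(ray(c,[[320,200]]))
E
```

```text
t 2.25 pos [ 0.411  -0.2074  0.2191] yaw 101.46 q6 -2.368 F [-0.3  0.6  0.2] open 0.448 
 GO [-0.3302  0.1793  0.396 ] turn -0.0041 norm m 0.136
(array([0.36348912, 0.15171649, 0.41131277]), array([[ 0.28899439,  0.07632893, -0.95445073]]))
```

carry_out --increments '[{"tx": -0.33, "ty": 0.179, "tz": 0.39, "turn": -0.004}, {"tx": -0.33, "ty": 0.179, "tz": 0.39, "turn": -0.004}, {"tx": -0.33, "ty": 0.179, "tz": 0.39, "turn": -0.004}, {"tx": -0.33, "ty": 0.179, "tz": 0.39, "turn": -0.004}, {"tx": -0.33, "ty": 0.179, "tz": 0.39, "turn": -0.004}]'

```text
time: 2.75
ee_pos: [0.4721, -0.2775, 0.1217]
ee_rot: [-1.968, -2.447, -0.0]
force: [-0.7, -0.0, 0.2]
opening: 0.448
```

```bash
python3 - <<'E'
from h import *
go([.4713,-.2793,.048],102.2)
E
```

```text
t 2.75 pos [ 0.4721 -0.2775  0.1217] yaw 102.37 q6 -2.427 F [-0.7 -0.   0.2] open 0.448 
 GO [-0.0065 -0.0045  0.2949] turn 0.0009 norm m 0.074
```

carry_out --increments '[{"tx": -0.0065, "ty": -0.0045, "tz": 0.1, "turn": 0}, {"tx": -0.0065, "ty": -0.0045, "tz": 0.2, "turn": 0}, {"tx": -0.0065, "ty": -0.0045, "tz": 0.295, "turn": 0}, {"tx": -0.0065, "ty": -0.0045, "tz": 0.295, "turn": 0}, {"tx": -0.0065, "ty": -0.0045, "tz": 0.295, "turn": 0}]'

```text
time: 3.25
ee_pos: [0.4712, -0.2801, 0.0494]
ee_rot: [1.969, 2.447, 0.0]
force: [-0.4, -0.8, -0.4]
opening: 0.448
```

carry_out --increments '[{"tx": 0, "ty": 0, "tz": 0, "turn": 0}, {"tx": 0, "ty": 0, "tz": 0, "turn": 0}, {"tx": 0, "ty": 0, "tz": 0, "turn": 0}, {"tx": 0, "ty": 0, "tz": 0, "turn": 0}, {"tx": 0, "ty": 0, "tz": 0, "turn": 0}]' --claw 0 --newtons 40

```text
time: 3.75
ee_pos: [0.4714, -0.2809, 0.0495]
ee_rot: [1.97, 2.445, 0.001]
force: [-0.3, 3.8, 14.8]
opening: 0.099
```

```bash
python3 - <<'E'
from h import *
go([.4849,-.1773,.048],87.4)
E
```

```text
t 3.75 pos [ 0.4714 -0.2809  0.0495] yaw 102.29 q6 -2.432 F [-0.3  3.8 14.8] open 0.099 
 GO [0.3934 0.1409 0.0058] turn 0.0827 norm m 0.104
```

carry_out --increments '[{"tx": 0.04, "ty": 0.014, "tz": -0.006, "turn": 0.01}, {"tx": 0.12, "ty": 0.043, "tz": -0.006, "turn": 0.028}, {"tx": 0.22, "ty": 0.079, "tz": -0.006, "turn": 0.05}, {"tx": 0.32, "ty": 0.115, "tz": -0.006, "turn": 0.07}, {"tx": 0.393, "ty": 0.141, "tz": -0.006, "turn": 0.083}]'

```text
time: 4.25
ee_pos: [0.4844, -0.1761, 0.0502]
ee_rot: [2.274, 2.167, -0.0]
force: [-1.4, -2.6, -3.7]
opening: 0.097
```

```bash
python3 - <<'E'
from h import *
c=snap("wrist","w4"); X=cloud(c); Z=X[...,2]
roi=(X[...,0]>.35)&(X[...,0]<.65)&(X[...,1]<.08)&(X[...,1]>-.25)
print("blanks");comp(roi&(Z>.040)&(Z<.052)&(X[...,1]>-.16),X,300)
print("plate");comp(roi&(Z>.004)&(Z<.012),X,300)
go([.4849,-.1773,.049],87.4)
E
```

```text
blanks
[  416   106    95   232 14921] med [ 0.4488 -0.1169  0.0446] rect mm [ 461.  -116.8] [ 28.  101.2] 87.6
[  520   162   119   234 14128] med [ 0.4779 -0.0631  0.0445] rect mm [493.4 -61.7] [ 29.3 119.8] 88.2
[615 328  25  70 977] med [ 0.5432 -0.0202  0.0436] rect mm [538.5 -20.6] [42.1 11.3] 13.4
plate
[  275    64   365   246 40668] med [ 0.4216 -0.1382  0.0077] rect mm [ 458.1 -100.6] [182.8 129.2] 87.9
[596 189  41 128 553] med [ 0.4912 -0.0091  0.0075] rect mm [494.4  -9.9] [ 6.6 76. ] 86.7
[ 477  190   52  132 3684] med [ 0.4891 -0.0756  0.0077] rect mm [492.  -75.6] [17.4 76.5] 87.2
[298 331  36  44 698] med [ 0.5571 -0.1807  0.0079] rect mm [ 550.8 -178.3] [21.3 32. ] 83.2
[575 350  25  32 332] med [ 0.5778 -0.0092  0.0075] rect mm [574.5 -10.2] [26.3 15.2] 31.1
t 4.3 pos [ 0.4842 -0.1738  0.05  ] yaw 87.15 q6 -1.983 F [-0.8  7.3 -3.5] open 0.099 
 GO [-0.0137  0.0035  0.0042] turn -0.0014 norm m 0.004
```

View pics/w4.png

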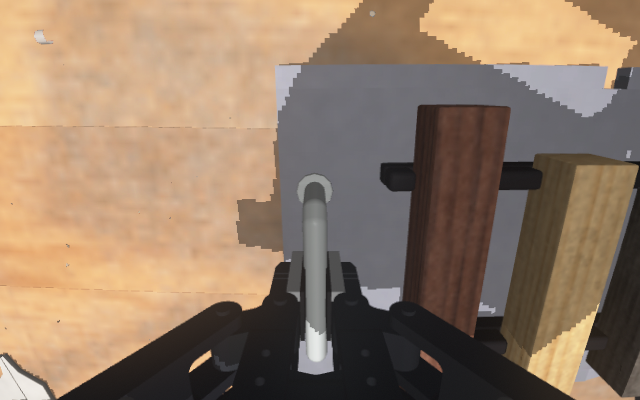

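The wrist view shows the bar between the pads and the tray aligned with the dock. Its near edge is at row ~65. I'll check the lateral offset.

```bash
cat >> h.py <<'E'
DO=np.array([.4995,.1404]);DY=np.radians(-2.63);EX=np.array([np.cos(DY),np.sin(DY)]);EY=np.array([-EX[1],EX[0]])
def dock(P): P=np.atleast_2d(P)[:,:2]-DO; return np.c_[P@EX,P@EY]
def world(a,b): return DO+a*EX+b*EY
E
python3 - <<'E'
from h import *
c=load("w4.npz"); X=cloud(c)
uu=np.arange(290,590,25); vv=[]
for u in uu:
    g=cv2.GaussianBlur(c["color"],(5,5),0)[40:90,u].astype(float); d=g[:,0]-g[:,2]; vv.append(40+np.argmax(-np.diff(d)))
print(vv); e=dock(plane(c,np.c_[uu,vv],.008)); print(e.round(4), np.degrees(np.polyfit(e[:,1],e[:,0],1)[0]))
print("world target end",world(0,-.093),"mid",world(0,-.22-.093), dock([.4842,-.1738]))
go([*world(0,-.15-.093),.049],87.37)
E
```

```text
[np.int64(64), np.int64(64), np.int64(64), np.int64(63), np.int64(63), np.int64(63), np.int64(63), np.int64(63), np.int64(63), np.int64(63), np.int64(64), np.int64(64)]
[[-0.0942 -0.3276]
 [-0.0941 -0.3164]
 [-0.0941 -0.3053]
 [-0.0946 -0.2942]
 [-0.0946 -0.283 ]
 [-0.0947 -0.2717]
 [-0.0948 -0.2604]
 [-0.0949 -0.2491]
 [-0.0951 -0.2376]
 [-0.0953 -0.226 ]
 [-0.0952 -0.2141]
 [-0.0955 -0.2022]] -0.6382222351992143
world target end [0.4952326  0.04749796] mid [ 0.48513767 -0.17227031] [[-0.00086649 -0.3145711 ]]
t 4.3 pos [ 0.4842 -0.1738  0.05  ] yaw 87.15 q6 -1.983 F [-0.8  7.3 -3.5] open 0.099 
 GO [0.2864 0.0024 0.0044] turn -0.0012 norm m 0.072
```

carry_out --increments '[{"tx": 0.04, "ty": 0, "tz": 0, "turn": 0.0035}, {"tx": 0.1, "ty": 0, "tz": 0, "turn": 0.0035}, {"tx": 0.17, "ty": 0, "tz": 0, "turn": 0.0035}, {"tx": 0.24, "ty": 0, "tz": 0, "turn": 0.0035}, {"tx": 0.286, "ty": 0, "tz": 0, "turn": 0.0035}]'

```text
time: 4.8
ee_pos: [0.4877, -0.1049, 0.0498]
ee_rot: [2.284, 2.157, 0.0]
force: [0.4, -2.6, -3.4]
opening: 0.097
```

```bash
python3 - <<'E'
from h import *
go([*world(0,-.10-.093),.05],87.37)
E
```

```text
t 4.8 pos [ 0.4877 -0.1049  0.0498] yaw 86.75 q6 -1.846 F [ 0.4 -2.6 -3.4] open 0.097 
 GO [ 0.2102 -0.0003 -0.001 ] turn -0.0035 norm m 0.053
```

carry_out --increments '[{"tx": 0.04, "ty": 0, "tz": 0, "turn": 0}, {"tx": 0.08, "ty": 0, "tz": 0, "turn": 0}, {"tx": 0.12, "ty": 0, "tz": 0, "turn": 0}, {"tx": 0.16, "ty": 0, "tz": 0, "turn": 0}, {"tx": 0.2, "ty": 0, "tz": 0, "turn": 0}]'

```text
time: 5.3
ee_pos: [0.4907, -0.0554, 0.0496]
ee_rot: [2.284, 2.157, -0.0]
force: [-0.7, -5.4, 0.8]
opening: 0.101
```

```bash
python3 - <<'E'
from h import *
from workcell import sensors
print(dock(sensors.get_state()["ee_pos"]),sensors.get_state()["ft_torque"])
go([*world(0,-.093-.02),.05],87.37)
E
```

```text
[[ 1.58323863e-04 -1.95985080e-01]] [-0.71217407  0.14778908  0.03580237]
t 5.3 pos [ 0.4907 -0.0554  0.0496] yaw 86.72 q6 -1.747 F [-0.7 -5.4  0.8] open 0.101 
 GO [ 0.3319 -0.0044 -0.0016] turn -0.0036 norm m 0.083
```

carry_out --increments '[{"tx": 0.05, "ty": -0.0005, "tz": 0, "turn": 0}, {"tx": 0.1, "ty": -0.001, "tz": 0, "turn": 0}, {"tx": 0.15, "ty": -0.0015, "tz": 0, "turn": 0}, {"tx": 0.2, "ty": -0.002, "tz": 0, "turn": 0}, {"tx": 0.25, "ty": -0.0025, "tz": 0, "turn": 0}]'

```text
time: 5.8
ee_pos: [0.4935, 0.0074, 0.0496]
ee_rot: [2.284, 2.157, -0.0]
force: [-0.9, -5.5, 0.8]
opening: 0.097
```

```bash
python3 - <<'E'
from h import *
from workcell import sensors
print(dock(sensors.get_state()["ee_pos"]),sensors.get_state()["ft_torque"])
go([*world(0,-.093),.05],87.37)
E
```

```text
[[ 1.28451809e-04 -1.33089720e-01]] [-0.77701327  0.05482768  0.0529314 ]
t 5.8 pos [0.4935 0.0074 0.0496] yaw 86.74 q6 -1.62 F [-0.9 -5.5  0.8] open 0.097 
 GO [ 0.1603 -0.0023 -0.0016] turn -0.0035 norm m 0.04
```

carry_out --increments '[{"tx": 0.04, "ty": -0.0005, "tz": 0, "turn": 0}, {"tx": 0.08, "ty": -0.001, "tz": 0, "turn": 0}, {"tx": 0.11, "ty": -0.0015, "tz": 0, "turn": 0}, {"tx": 0.13, "ty": -0.002, "tz": 0, "turn": 0}, {"tx": 0.14, "ty": -0.002, "tz": 0, "turn": 0}]'

```text
time: 6.3
ee_pos: [0.4949, 0.0422, 0.0496]
ee_rot: [2.283, 2.158, -0.0]
force: [-0.1, -7.0, 0.4]
opening: 0.1
```

carry_out --increments '[{"tx": 0.004, "ty": 0, "tz": 0, "turn": 0}, {"tx": 0.008, "ty": 0, "tz": 0, "turn": 0}, {"tx": 0.012, "ty": 0, "tz": 0, "turn": 0}, {"tx": 0.016, "ty": 0, "tz": 0, "turn": 0}, {"tx": 0.02, "ty": 0, "tz": 0, "turn": 0}]'

```text
time: 6.8
ee_pos: [0.4952, 0.0468, 0.0496]
ee_rot: [-2.284, -2.157, 0.0]
force: [-1.4, -5.8, 1.8]
opening: 0.1
```

carry_out --increments '[{"tx": 0.004, "ty": 0, "tz": 0, "turn": 0}, {"tx": 0.008, "ty": 0, "tz": 0, "turn": 0}, {"tx": 0.01, "ty": 0, "tz": 0, "turn": 0}, {"tx": 0.012, "ty": 0, "tz": 0, "turn": 0}, {"tx": 0.012, "ty": 0, "tz": 0, "turn": 0}]'

```text
time: 7.3
ee_pos: [0.4958, 0.0491, 0.0496]
ee_rot: [2.283, 2.157, -0.0]
force: [1.0, -16.0, 0.6]
opening: 0.104
```

carry_out --increments '[{"tx": 0.003, "ty": 0, "tz": 0, "turn": 0}, {"tx": 0.006, "ty": 0, "tz": 0, "turn": 0}, {"tx": 0.008, "ty": 0, "tz": 0, "turn": 0}, {"tx": 0.008, "ty": 0, "tz": 0, "turn": 0}, {"tx": 0.008, "ty": 0, "tz": 0, "turn": 0}]'

```text
time: 7.8
ee_pos: [0.4962, 0.0496, 0.0498]
ee_rot: [2.281, 2.156, -0.002]
force: [1.0, -38.8, 3.7]
opening: 0.101
```

carry_out --increments '[{"tx": -0.009, "ty": 0, "tz": 0, "turn": 0}, {"tx": -0.009, "ty": 0, "tz": 0, "turn": 0}, {"tx": -0.009, "ty": 0, "tz": 0, "turn": 0}, {"tx": -0.009, "ty": 0, "tz": 0, "turn": 0}, {"tx": -0.009, "ty": 0, "tz": 0, "turn": 0}]'

```text
time: 8.3
ee_pos: [0.4959, 0.0491, 0.0496]
ee_rot: [2.283, 2.157, 0.0]
force: [1.7, -12.4, -0.3]
opening: 0.1
```

carry_out --increments '[{"tx": 0, "ty": 0, "tz": 0, "turn": 0}, {"tx": 0, "ty": 0, "tz": 0, "turn": 0}, {"tx": 0, "ty": 0, "tz": -0.02, "turn": 0}, {"tx": 0, "ty": 0, "tz": -0.2, "turn": 0}, {"tx": 0, "ty": 0, "tz": -0.36, "turn": 0}]' --claw 0.45

```text
time: 8.8
ee_pos: [0.4948, 0.0495, 0.1407]
ee_rot: [-2.283, -2.156, 0.002]
force: [1.3, -0.4, 0.2]
opening: 0.451
```

carry_out --increments '[{"tx": 0.1, "ty": -0.1, "tz": -0.2, "turn": -0.0035}, {"tx": 0.2, "ty": -0.2, "tz": -0.4, "turn": -0.0035}, {"tx": 0.2, "ty": -0.2, "tz": -0.4, "turn": -0.0035}, {"tx": 0.2, "ty": -0.2, "tz": -0.4, "turn": -0.0035}, {"tx": 0.2, "ty": -0.2, "tz": -0.4, "turn": -0.0035}]'

```text
time: 9.3
ee_pos: [0.4483, 0.1021, 0.2398]
ee_rot: [2.271, 2.17, 0.001]
force: [0.2, -0.5, 0.6]
opening: 0.45
```

```bash
python3 - <<'E'
from h import *
c=snap("wrist","w5"); X=cloud(c); Z=X[...,2]
roi=(X[...,0]>.38)&(X[...,0]<.62)&(X[...,1]<.28)&(X[...,1]>-.02)
def cp(m):
    n,l,st,ce=cv2.connectedComponentsWithStats(m.astype(np.uint8))
    for i in range(1,n):
        if st[i,4]>200:
            q=X[l==i]; r=cv2.minAreaRect(q[:,:2].astype(np.float32)*1000); print(st[i],"rect",np.round(r,1) if 0 else (np.round(r[0],1),np.round(r[1],1),round(r[2],1)),"dock",dock(np.array(r[0])/1000).round(4),"z",np.median(q[:,2]).round(4))
cp(roi&(Z>.038)&(Z<.055)); print("stop");cp(roi&(Z>.012)&(Z<.02))
go([*world(0,-.034),.15],87.37); print(proj(c,[[*world(-.1,.05),.01]]))
E
```

```text
[ 311  155   30  147 3860] rect (array([503.4, 109.5]), array([ 27.1, 160.6]), 86.9) dock [[ 0.0053 -0.0307]] z 0.0444
[ 413  160   43  129 3619] rect (array([502.8, 221.4]), array([ 28.2, 139.7]), 87.0) dock [[-0.0004  0.081 ]] z 0.0444
[ 365  177   32   91 2180] rect (array([495.4, 165.5]), array([26.6, 95.7]), 87.1) dock [[-0.0052  0.0249]] z 0.0444
[260 191  12  62 606] rect (array([488.8,  50.1]), array([10. , 65.8]), 87.0) dock [[-0.0065 -0.0907]] z 0.0453
stop
[ 263  104  218  201 7643] rect (array([494.4, 158.7]), array([221. , 232.4]), 87.2) dock [[-0.0059  0.0181]] z 0.0154
[273 288  85  25 803] rect (array([599.7,  94.3]), array([ 27.3, 101.8]), 3.3) dock [[ 0.1022 -0.0415]] z 0.0155
t 9.35 pos [0.4483 0.1018 0.2391] yaw 87.37 q6 -1.432 F [ 0.  -0.2 -0.2] open 0.448 
 GO [0.0276 0.1978 0.3563] turn -0.0 norm m 0.102
[[403.20525849 125.99657244]]
```

View pics/w5.png

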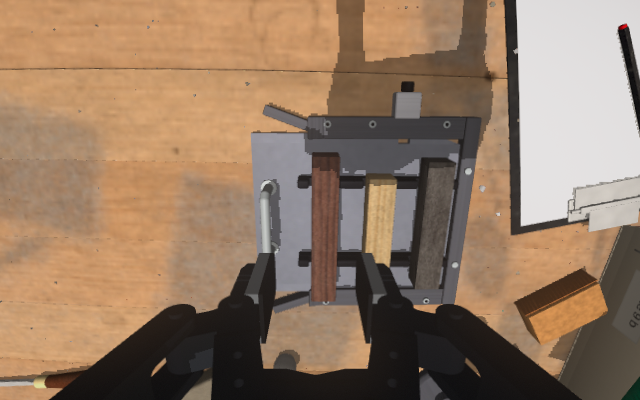

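The tray is home: it stopped dead against the end stop, and the catch at (406,105) lines up with the notch at (403,140). Next I'll grasp the long blank about 17 mm off its centre on the +x side.

```bash
python3 - <<'E'
from h import *
go([*world(.022,-.0307),.11],87.37)
E
```

```text
t 9.35 pos [0.4483 0.1018 0.2391] yaw 87.37 q6 -1.432 F [ 0.  -0.2 -0.2] open 0.448 
 GO [0.0408 0.2859 0.5163] turn -0.0 norm m 0.148
```

carry_out --increments '[{"tx": 0.041, "ty": 0.286, "tz": 0.5, "turn": 0}, {"tx": 0.041, "ty": 0.286, "tz": 0.5, "turn": 0}, {"tx": 0.041, "ty": 0.286, "tz": 0.5, "turn": 0}, {"tx": 0.041, "ty": 0.286, "tz": 0.5, "turn": 0}, {"tx": 0.041, "ty": 0.286, "tz": 0.5, "turn": 0}]'

```text
time: 9.85
ee_pos: [0.5195, 0.1083, 0.1127]
ee_rot: [-2.271, -2.167, 0.005]
force: [-0.1, -0.9, 1.4]
opening: 0.451
```

```bash
python3 - <<'E'
from h import *
go([*world(.022,-.0307),.039],87.37)
c=snap("scene","s2"); X=cloud(c);Z=X[...,2]
# lens: look at scene camera, ring-light white pixels
col=c["color"].astype(int)
k=(X[...,2]>.2)&(X[...,2]<.42)&(X[...,0]>.6)&(X[...,0]<.95)&(X[...,1]>.1)&(X[...,1]<.4)
vv,uu=np.nonzero(k); print(uu.min(),uu.max(),vv.min(),vv.max())
np.set_printoptions(linewidth=220)
print(col.min(2)[128:152,272:300]); print((Z[128:152,272:300]*1000).astype(int)); print((X[128:152,272:300,0]*1000).astype(int))
E
```

```text
t 9.85 pos [0.5195 0.1083 0.1127] yaw 87.32 q6 -1.431 F [-0.1 -0.9  1.4] open 0.451 
 GO [0.002  0.0036 0.2949] turn -0.0003 norm m 0.074Traceback (most recent call last):
  File "<stdin>", line 7, in <module>
    return umr_minimum(a, axis, None, out, keepdims, initial, where)
ValueError: zero-size array to reduction operation minimum which has no identity
```

carry_out --increments '[{"tx": 0.002, "ty": 0.0036, "tz": 0.1, "turn": 0}, {"tx": 0.002, "ty": 0.0036, "tz": 0.2, "turn": 0}, {"tx": 0.002, "ty": 0.0036, "tz": 0.295, "turn": 0}, {"tx": 0.002, "ty": 0.0036, "tz": 0.295, "turn": 0}, {"tx": 0.002, "ty": 0.0036, "tz": 0.295, "turn": 0}]'

```text
time: 10.4
ee_pos: [0.5213, 0.1092, 0.0421]
ee_rot: [2.272, 2.169, 0.001]
force: [0.9, -0.2, 0.5]
opening: 0.451
```

carry_out --increments '[{"tx": 0, "ty": 0, "tz": 0, "turn": 0}, {"tx": 0, "ty": 0, "tz": 0, "turn": 0}, {"tx": 0, "ty": 0, "tz": 0, "turn": 0}, {"tx": 0, "ty": 0, "tz": 0, "turn": 0}, {"tx": 0, "ty": 0, "tz": 0, "turn": 0}]' --claw 0 --newtons 30

```text
time: 10.9
ee_pos: [0.5222, 0.1089, 0.0427]
ee_rot: [2.27, 2.168, 0.003]
force: [-0.2, -7.7, 5.2]
opening: 0.31
```

carry_out --increments '[{"tx": 0, "ty": 0, "tz": -0.02, "turn": 0}, {"tx": 0, "ty": 0, "tz": -0.08, "turn": 0}, {"tx": 0, "ty": 0, "tz": -0.2, "turn": 0}, {"tx": 0, "ty": 0, "tz": -0.38, "turn": 0}, {"tx": 0, "ty": 0, "tz": -0.52, "turn": 0}]'

```text
time: 11.4
ee_pos: [0.5214, 0.1094, 0.1744]
ee_rot: [2.271, 2.169, 0.003]
force: [0.3, 0.5, -1.2]
opening: 0.311
```

```bash
python3 - <<'E'
from h import *
go([.4935,.0045,.15],-2.63)
E
```

```text
t 11.4 pos [0.5214 0.1094 0.1744] yaw 87.36 q6 -1.43 F [ 0.3  0.5 -1.2] open 0.311 
 GO [-0.4243 -0.0925  0.0972] turn 0.5 norm m 0.111
```

carry_out --increments '[{"tx": -0.1, "ty": -0.02, "tz": 0, "turn": 0.04}, {"tx": -0.2, "ty": -0.04, "tz": 0, "turn": 0.08}, {"tx": -0.3, "ty": -0.065, "tz": 0, "turn": 0.12}, {"tx": -0.38, "ty": -0.085, "tz": 0, "turn": 0.16}, {"tx": -0.424, "ty": -0.0925, "tz": 0, "turn": 0.2}]'

```text
time: 11.9
ee_pos: [0.4928, 0.0032, 0.1723]
ee_rot: [2.834, 1.352, 0.002]
force: [0.2, -1.0, -0.9]
opening: 0.306
```

carry_out --increments '[{"tx": 0, "ty": 0, "tz": 0, "turn": 0.046}, {"tx": 0, "ty": 0, "tz": 0, "turn": 0.092}, {"tx": 0, "ty": 0, "tz": 0, "turn": 0.138}, {"tx": 0, "ty": 0, "tz": 0, "turn": 0.184}, {"tx": 0, "ty": 0, "tz": 0, "turn": 0.23}]'

```text
time: 12.4
ee_pos: [0.4934, 0.0045, 0.1723]
ee_rot: [3.13, 0.263, 0.003]
force: [0.6, -0.5, -1.1]
opening: 0.305
```

```bash
python3 - <<'E'
from h import *
go([.4935,.0045,.11],-2.63)
c=snap("wrist","w6"); X=cloud(c);Z=X[...,2]
hsv=cv2.cvtColor(c["color"],cv2.COLOR_RGB2HSV).astype(int)
from workcell import sensors
p=sensors.get_state()["ee_pos"]
k=(Z>p[2]-.05)&(Z<p[2]+.03)&(abs(X[...,1]-p[1])<.13)&(abs(X[...,0]-p[0])<.06)&((hsv[...,0]<12)|(hsv[...,0]>170))&(hsv[...,1]>70)
n,l,st,ce=cv2.connectedComponentsWithStats(k.astype(np.uint8)); print(st[1:][st[1:,4]>100])
i=1+np.argmax(st[1:,4]); q=X[l==i]; print(q.min(0),q.max(0),np.median(q,0)); r=cv2.minAreaRect(q[:,:2].astype(np.float32)*1000);print(r)
print("cam",ray(c,[[320,200]]), "lens px",proj(c,[.7,.23,.315]))
s=snap("scene","s3"); X=cloud(s)
k=(X[...,2]>.2)&(X[...,2]<.42)&(X[...,0]>.6)&(X[...,0]<.95)&(X[...,1]>.1)&(X[...,1]<.4); print(k.sum())
k=(X[...,2]>.05)&(X[...,2]<.25)&(abs(X[...,1]-p[1])<.13)&(abs(X[...,0]-p[0])<.06); print("blank seen in scene",k.sum())
E
```

```text
t 12.4 pos [0.4934 0.0045 0.1723] yaw 9.62 q6 -0.28 F [ 0.6 -0.5 -1.1] open 0.305 
 GO [-0.000e+00 -1.000e-04  2.493e-01] turn 0.068 norm m 0.062
[[  275    36    83   339 24355]
 [  239   295    37    29   266]]
[ 0.46386403 -0.03418574  0.16137102] [0.51098475 0.10279515 0.18452014] [0.48563221 0.05026968 0.17388664]
((487.95001220703125, 33.4498176574707), (29.36062240600586, 137.32154846191406), 8.366853713989258)
cam (array([0.47907294, 0.08257078, 0.28915597]), array([[ 0.06638207, -0.29084458, -0.95463234]])) lens px [[216.2046564  242.51516406]]
124
blank seen in scene 894
```

View pics/w6.png

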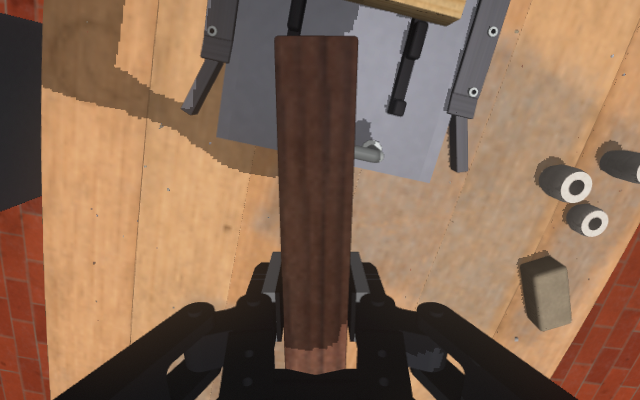

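The wrist view shows the blank held with its long end at (315,37) pointing up the image, over the handle bar at (370,150). I'll press it on the bar to tip it 25° in the grip, since the tool itself can't tilt.

carry_out --increments '[{"tx": 0, "ty": 0, "tz": 0.07, "turn": 0.04}, {"tx": 0, "ty": -0.028, "tz": 0.14, "turn": 0.068}, {"tx": 0, "ty": -0.028, "tz": 0.22, "turn": 0.068}, {"tx": 0, "ty": -0.028, "tz": 0.3, "turn": 0.068}, {"tx": 0, "ty": -0.028, "tz": 0.36, "turn": 0.068}]' --newtons 20

```text
time: 13.0
ee_pos: [0.4921, 0.0115, 0.0807]
ee_rot: [3.141, -0.054, 0.001]
force: [0.4, 0.7, -0.7]
opening: 0.311
```

```bash
cat >> h.py <<'E'
def blank(f):
    """fit top face of the held blank from the wrist view; tool frame + world"""
    from workcell import sensors
    st=sensors.get_state(); c=snap("wrist",f); X=cloud(c); M=R.from_rotvec(st["ee_rot"]).as_matrix(); p=st["ee_pos"]
    T=(X-p)@M; hsv=cv2.cvtColor(c["color"],cv2.COLOR_RGB2HSV).astype(int)
    k=(abs(T[...,0])<.03)&(abs(T[...,1])<.14)&(T[...,2]>-.08)&(T[...,2]<.06)&((hsv[...,0]<14)|(hsv[...,0]>168))&(hsv[...,1]>60)
    n,l,s,_=cv2.connectedComponentsWithStats(cv2.erode(k.astype(np.uint8),np.ones((3,3)))); i=1+np.argmax(s[1:,4])
    q=T[l==i]; q=q[abs(q[:,1])>.015]
    for _ in range(6):
        A=np.c_[q[:,0],q[:,1],np.ones(len(q))]; w=np.linalg.lstsq(A,q[:,2],rcond=None)[0]; r=q[:,2]-A@w; q=q[abs(r)<max(.002,2*r.std())] if _<5 else q
    pitch=np.degrees(np.arctan(w[1])); e=q[:,1].min(); yl=[np.median(q[abs(q[:,1]-t)<.004,0]) for t in np.linspace(-.08,-.02,7)]
    sl=np.polyfit(np.linspace(-.08,-.02,7),yl,1)
    print("n",len(q),"tool y",q[:,1].min().round(4),q[:,1].max().round(4),"pitch(up at -y) deg",round(pitch,2),"roll",np.degrees(np.arctan(w[0])).round(2),"z at y=0",w[2].round(4),"rms",r.std().round(5),"axis skew deg",np.degrees(np.arctan(sl[0])).round(2),"x0",sl[1].round(4))
    return w,e
E
python3 - <<'E'
from h import *
blank("w7"); go([.4938,.0115,.056],-2.63)
E
```

```text
n 18693 tool y -0.0976 0.0379 pitch(up at -y) deg 0.16 roll 0.01 z at y=0 -0.0015 rms 0.0006 axis skew deg -0.04 x0 -0.0009
t 13.05 pos [0.4913 0.0115 0.079 ] yaw -1.99 q6 -0.063 F [-2.7  0.8 -3.2] open 0.31 
 GO [ 0.0103 -0.0005  0.0921] turn 0.0036 norm m 0.023
```

carry_out --increments '[{"tx": 0.01, "ty": 0, "tz": 0.012, "turn": 0}, {"tx": 0.01, "ty": 0, "tz": 0.024, "turn": 0}, {"tx": 0.01, "ty": 0, "tz": 0.036, "turn": 0}, {"tx": 0.01, "ty": 0, "tz": 0.048, "turn": 0}, {"tx": 0.01, "ty": 0, "tz": 0.056, "turn": 0}]'

```text
time: 13.55
ee_pos: [0.4952, 0.0108, 0.0675]
ee_rot: [3.14, -0.061, 0.003]
force: [-1.2, -9.2, 11.8]
opening: 0.311
```

```bash
python3 - <<'E'
from h import *
blank("w8"); go([.4938,.0115,.056],-2.63)
E
```

```text
n 19750 tool y -0.0959 0.0408 pitch(up at -y) deg 5.04 roll -0.03 z at y=0 -0.0023 rms 0.00059 axis skew deg 0.3 x0 -0.0006
t 13.6 pos [0.4952 0.0108 0.0673] yaw -2.24 q6 -0.059 F [-0.3 -7.6 10.5] open 0.308 
 GO [-0.0057 -0.0028  0.0454] turn 0.0022 norm m 0.011
```

Pivoting works: 5° so far, with modest force. Continuing.

carry_out --increments '[{"tx": 0, "ty": 0, "tz": 0.009, "turn": 0}, {"tx": 0, "ty": 0, "tz": 0.018, "turn": 0}, {"tx": 0, "ty": 0, "tz": 0.027, "turn": 0}, {"tx": 0, "ty": 0, "tz": 0.036, "turn": 0}, {"tx": 0, "ty": 0, "tz": 0.042, "turn": 0}]'

```text
time: 14.1
ee_pos: [0.4953, 0.0107, 0.0571]
ee_rot: [3.14, -0.062, 0.003]
force: [0.2, -8.6, 11.7]
opening: 0.309
```

```bash
python3 - <<'E'
from h import *
blank("w9"); go([.4938,.0115,.056],-2.63)
E
```

```text
n 22047 tool y -0.0886 0.0504 pitch(up at -y) deg 17.93 roll -0.05 z at y=0 -0.005 rms 0.00056 axis skew deg -0.07 x0 -0.001
t 14.15 pos [0.4952 0.0107 0.057 ] yaw -2.24 q6 -0.059 F [-1.1 -9.3 11.8] open 0.313 
 GO [-0.0059 -0.0031  0.0038] turn 0.0022 norm m 0.002
```

carry_out --increments '[{"tx": 0, "ty": -0.003, "tz": 0.004, "turn": 0}, {"tx": 0, "ty": -0.006, "tz": 0.008, "turn": 0}, {"tx": 0, "ty": -0.01, "tz": 0.012, "turn": 0}, {"tx": 0, "ty": -0.014, "tz": 0.013, "turn": 0}, {"tx": 0, "ty": -0.014, "tz": 0.013, "turn": 0}]'

```text
time: 14.65
ee_pos: [0.4957, 0.0136, 0.0541]
ee_rot: [3.14, -0.061, 0.004]
force: [-1.1, -16.8, 15.4]
opening: 0.31
```

```bash
python3 - <<'E'
from h import *
blank("w10"); go([.4938,.0115,.056],-2.63)
E
```

```text
n 21668 tool y -0.0839 0.0558 pitch(up at -y) deg 22.63 roll -0.1 z at y=0 -0.0066 rms 0.00055 axis skew deg -0.03 x0 -0.001
t 14.7 pos [0.4957 0.0136 0.0541] yaw -2.23 q6 -0.052 F [ -1.6 -16.4  14.4] open 0.31 
 GO [-0.0073  0.0088 -0.0075] turn 0.0022 norm m 0.003
```

carry_out --increments '[{"tx": 0, "ty": 0, "tz": 0.004, "turn": 0}, {"tx": 0, "ty": 0, "tz": 0.007, "turn": 0}, {"tx": 0, "ty": 0, "tz": 0.009, "turn": 0}, {"tx": 0, "ty": 0, "tz": 0.009, "turn": 0}, {"tx": 0, "ty": 0, "tz": 0.009, "turn": 0}]'

```text
time: 15.2
ee_pos: [0.4957, 0.014, 0.0518]
ee_rot: [3.14, -0.062, 0.004]
force: [-1.4, -12.2, 14.0]
opening: 0.312
```

```bash
python3 - <<'E'
from h import *
blank("w11"); go([.4938,.0115,.056],-2.63)
E
```

```text
n 21254 tool y -0.0811 0.0609 pitch(up at -y) deg 25.71 roll -0.02 z at y=0 -0.0076 rms 0.00054 axis skew deg 0.5 x0 -0.0004
t 15.25 pos [0.4958 0.014  0.0518] yaw -2.24 q6 -0.052 F [  0.5 -10.   13.2] open 0.31 
 GO [-0.0074  0.0103 -0.0167] turn 0.0022 norm m 0.005
```

carry_out --increments '[{"tx": 0, "ty": 0, "tz": 0, "turn": 0}, {"tx": 0, "ty": 0, "tz": -0.01, "turn": 0}, {"tx": 0, "ty": 0.01, "tz": -0.06, "turn": 0}, {"tx": 0, "ty": 0.02, "tz": -0.2, "turn": 0}, {"tx": 0, "ty": 0.03, "tz": -0.38, "turn": 0}]' --newtons 50

```text
time: 15.75
ee_pos: [0.4933, 0.0074, 0.146]
ee_rot: [-3.141, 0.062, 0.005]
force: [0.8, 0.1, -0.5]
opening: 0.31
```

carry_out --increments '[{"tx": 0, "ty": 0, "tz": -0.2, "turn": 0.045}, {"tx": 0, "ty": 0, "tz": -0.4, "turn": 0.09}, {"tx": 0, "ty": 0, "tz": -0.5, "turn": 0.135}, {"tx": 0, "ty": 0, "tz": -0.5, "turn": 0.18}, {"tx": 0, "ty": 0, "tz": -0.5, "turn": 0.22}]'

```text
time: 16.25
ee_pos: [0.4945, 0.0074, 0.2721]
ee_rot: [-2.93, 1.13, -0.004]
force: [0.1, -0.1, -1.6]
opening: 0.31
```

```bash
python3 - <<'E'
from h import *
blank("w12"); go([.5,.05,.26],None)
c=load("w12.npz"); print("lens px wrist",proj(c,[.7,.23,.315]))
s=snap("scene","s4"); X=cloud(s); col=s["color"].astype(int); Z=X[...,2]
k=(Z>.2)&(Z<.42)&(X[...,0]>.6)&(X[...,0]<.95)&(X[...,1]>.1)&(X[...,1]<.4); print(k.sum())
t=snap("top","t4"); X=cloud(t)
for nm,D,a in(("scene",cloud(s),s),("top",X,t)):
    k=(D[...,2]>.27)&(D[...,2]<.42)&(D[...,0]>.6)&(D[...,0]<.9)&(D[...,1]>.12)&(D[...,1]<.35); v,u=np.nonzero(k); 
    if len(u): print(nm,len(u),u.min(),u.max(),v.min(),v.max()); y0,y1,x0,x1=v.min()-4,v.max()+4,u.min()-4,u.max()+4; cv2.imwrite(f"pics/{nm}_head.png",cv2.resize(a["color"][y0:y1,x0:x1,::-1],None,fx=10,fy=10,interpolation=cv2.INTER_CUBIC)); print(x0,y0)
w=[cv2.imread(f"pics/{n}_head.png") for n in("scene","top")]
h=max(a.shape[0] for a in w); cv2.imwrite("pics/heads.png",np.hstack([cv2.copyMakeBorder(a,0,h-a.shape[0],0,8,cv2.BORDER_CONSTANT) for a in w])); print([a.shape for a in w])
E
```

```text
n 21445 tool y -0.0805 0.0606 pitch(up at -y) deg 25.44 roll 0.01 z at y=0 -0.0077 rms 0.00053 axis skew deg 0.02 x0 -0.0007
t 16.3 pos [0.4942 0.0074 0.2715] yaw -42.63 q6 0.638 F [ 1.3  0.3 -1.3] open 0.305 
 GO [-0.0985 -0.1409  0.0462] turn 0.0 norm m 0.045
lens px wrist [[ -408782.76579725 27096842.8336203 ]]
228
scene 203 274 287 123 146
270 119
top 539 199 233 119 152
195 115
[(310, 210, 3), (410, 420, 3)]
```

The blank is now held at 25.4°. Next is the lens pose.

View pics/heads.png

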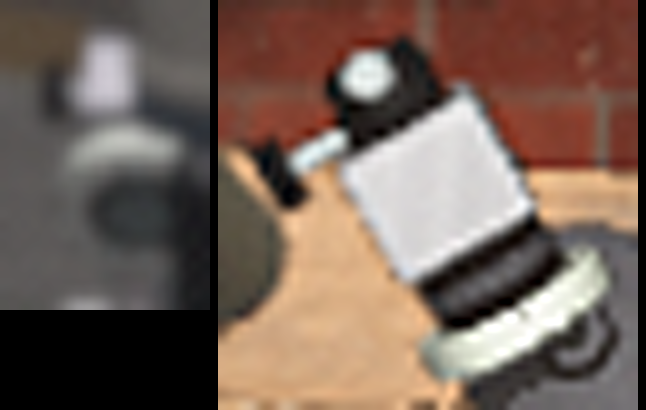

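The left half (scene) shows the ring partly hidden by the arm. The right half (top) shows the head: white box edges (345,165)–(405,285) and (465,85)–(535,215), ring chord (430,362)–(605,268). I'll compute from those and from scene0, where the ring is unobstructed.

```bash
python3 - <<'E'
from h import *
t=load("t4.npz"); X=cloud(t); col=t["color"].astype(int)
w=lambda x,y:((x-218)/10-.45+195,y/10-.45+115)
ring=plane(t,[w(432,358),w(604,268)],.315); print("ring ends",ring,np.linalg.norm(ring[1]-ring[0]),"mid",ring.mean(0)); d=ring[1]-ring[0]; print("yaw from chord",np.degrees(np.arctan2(d[0],-d[1])))
# white box top face
box=np.array([w(355,170),w(462,95),w(525,212),w(410,278)]).round().astype(np.int32); m=np.zeros((400,640),np.uint8); cv2.fillPoly(m,[box],1); m=cv2.erode(m,np.ones((3,3)))
q=X[m>0]; q=q[abs(q[:,2]-np.median(q[:,2]))<.05]; A=np.c_[q[:,:2],np.ones(len(q))]; s=np.linalg.lstsq(A,q[:,2],rcond=None)[0]; print(len(q),"face slope",s,"tilt",np.degrees(np.arctan(np.hypot(s[0],s[1]))),"yaw",np.degrees(np.arctan2(s[1],s[0])))
o,D=ray(t,[w(345,165),w(405,285),w(465,85),w(535,215)]); k=(s@[o[0],o[1],1]-o[2])/(D[:,2]-D[:,:2]@s[:2]); P=o+D*k[:,None]; print(P)
for a,b in((0,1),(2,3)): d=P[a]-P[b]; print("edge yaw",np.degrees(np.arctan2(d[1],d[0])),"tilt",np.degrees(np.arctan2(d[2],np.hypot(*d[:2]))))
ce=P.mean(0); print("box centre",ce)
# box mid line -> yaw to ring mid
e=ce[:2]-ring.mean(0)[:2]; print("yaw ring->box",np.degrees(np.arctan2(e[1],e[0])))
c=load("scene0.npz"); L=plane(c,[[225+237.5/4-.4,110+115.5/4-.4]],.315); print("scene ring centre",L)
# two-ray
o1,d1=ray(c,[[225+237.5/4-.4,110+115.5/4-.4]]); o2,d2=ray(t,[np.mean([w(432,358),w(604,268)],0)])
a=np.linalg.lstsq(np.c_[d1[0],-d2[0]],o2-o1,rcond=None)[0]; print("two-view",o1+a[0]*d1[0],o2+a[1]*d2[0])
E
```

```text
ring ends [[0.69749257 0.25746664 0.315     ]
 [0.72499504 0.2062137  0.315     ]] 0.05816570147445717 mid [0.7112438  0.23184017 0.315     ]
yaw from chord 28.21813585200038
114 face slope [0.33326645 0.22071863 0.05776754] tilt 21.788020727289275 yaw 33.51606097485884
[[0.74398521 0.27434553 0.36626602]
 [0.71144809 0.25856554 0.35193955]
 [0.7677501  0.23973283 0.36654639]
 [0.73266585 0.22095986 0.35071044]]
edge yaw 25.872652991294938 tilt 21.612351112000177
edge yaw 28.150457773088572 tilt 21.70144069071374
box centre [0.73896231 0.24840094 0.3588656 ]
yaw ring->box 30.856738923946306
scene ring centre [[0.71678478 0.23412013 0.315     ]]
two-view [0.71175152 0.23023881 0.31690518] [0.71080054 0.23148213 0.31692576]
```

Lens at about (0.711, 0.231, 0.316), yaw 26–31°. I want a closer look from above with the wrist camera, set to one side so the blank doesn't hide the head.

```bash
python3 - <<'E'
from h import *
go([.757,.156,.48],-62)
E
```

```text
t 16.4 pos [0.4941 0.0074 0.271 ] yaw -41.71 q6 0.622 F [-0.5  0.1 -0.7] open 0.308 
 GO [ 0.3895 -1.1434 -0.836 ] turn 0.1127 norm m 0.367
```

carry_out --increments '[{"tx": 0.05, "ty": -0.1, "tz": -0.18, "turn": 0.02}, {"tx": 0.1, "ty": -0.2, "tz": -0.36, "turn": 0.05}, {"tx": 0.15, "ty": -0.3, "tz": -0.54, "turn": 0.08}, {"tx": 0.2, "ty": -0.4, "tz": -0.7, "turn": 0.11}, {"tx": 0.2, "ty": -0.5, "tz": -0.84, "turn": 0.11}]'

```text
time: 16.9
ee_pos: [0.6156, 0.0666, 0.4819]
ee_rot: [2.697, -1.61, -0.0]
force: [1.8, -0.7, -0.7]
opening: 0.307
```

```bash
python3 - <<'E'
from h import *
go([.757,.156,.48],-62)
E
```

```text
t 16.9 pos [0.6156 0.0666 0.4819] yaw -61.68 q6 1.088 F [ 1.8 -0.7 -0.7] open 0.307 
 GO [-0.0463 -0.6676  0.0073] turn 0.0018 norm m 0.167
```

carry_out --increments '[{"tx": -0.01, "ty": -0.15, "tz": 0, "turn": 0}, {"tx": -0.02, "ty": -0.3, "tz": 0, "turn": 0}, {"tx": -0.04, "ty": -0.48, "tz": 0, "turn": 0}, {"tx": -0.046, "ty": -0.62, "tz": 0, "turn": 0}, {"tx": -0.046, "ty": -0.66, "tz": 0, "turn": 0}]'

```text
time: 17.4
ee_pos: [0.7565, 0.1572, 0.4774]
ee_rot: [2.701, -1.601, -0.004]
force: [-0.3, 0.2, -1.2]
opening: 0.313
```

```bash
python3 - <<'E'
from h import *
c=snap("wrist","w13"); X=cloud(c); go([.757,.156,.48],-62)
print("lens px",proj(c,[[.711,.231,.316],[.739,.248,.359]]))
k=(X[...,2]>.25)&(X[...,2]<.42)&(X[...,0]>.65)&(X[...,0]<.85)&(X[...,1]>.17)&(X[...,1]<.33); v,u=np.nonzero(k);print(k.sum(), (u.min(),u.max(),v.min(),v.max()) if len(u) else 0)
E
```

```text
t 17.45 pos [0.7566 0.157  0.4773] yaw -61.34 q6 1.198 F [ 2.9  0.8 -1.5] open 0.308 
 GO [ 0.0044  0.0007 -0.0109] turn 0.0037 norm m 0.003
lens px [[217.55137728 195.4297941 ]
 [194.872238   169.16320841]]
9248 (np.int64(134), np.int64(251), np.int64(103), np.int64(229))
```

View pics/w13.png

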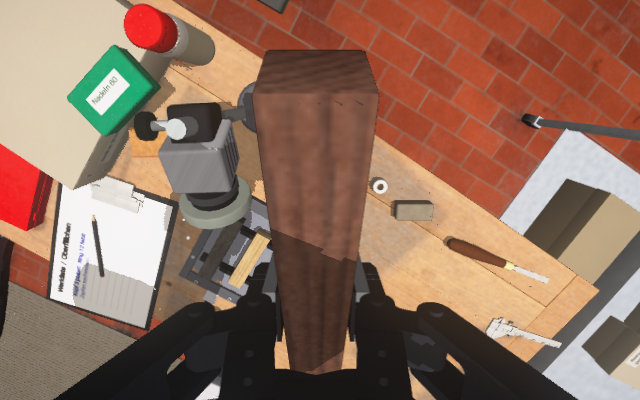

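The head is seen clearly: ring around (215,210), box around (195,165). The box face planes give the axis direction and the ring's extent gives its centre.

```bash
cat > lens.py <<'E'
from h import *
c=load("w13.npz"); X=cloud(c); col=c["color"].astype(int)
def pl(q,n=300,th=.0012):
    rng=np.random.default_rng(0);best=None
    for _ in range(n):
        a=q[rng.choice(len(q),3,False)]; v=np.cross(a[1]-a[0],a[2]-a[0]); L=np.linalg.norm(v)
        if L<1e-6: continue
        k=abs((q-a[0])@v/L)<th
        if best is None or k.sum()>best.sum(): best=k
    w=q[best]; m=w.mean(0); v=np.linalg.svd(w-m)[2][2]; return best,m,v*np.sign(v[2]+1e-9)
m=np.zeros((400,640),bool); m[138:194,158:240]=1
k=m&(X[...,2]>.28)&(X[...,2]<.42); q=X[k]; print(len(q))
for i in range(3):
    b,ce,n=pl(q); print("plane",b.sum(),ce.round(4),n.round(4),"tilt",np.degrees(np.arccos(n[2])).round(2),"yaw of -n_h",np.degrees(np.arctan2(-n[1],-n[0])).round(2)); q=q[~b]
    if len(q)<200: break
k=np.zeros((400,640),bool); k[178:232,172:256]=1
k&=(X[...,2]>.25)&(X[...,2]<.36)&(col.min(2)>105)&(col.max(2)-col.min(2)<45)
n,l,s,_=cv2.connectedComponentsWithStats(k.astype(np.uint8)); i=1+np.argmax(s[1:,4]); r=X[l==i]; print("ring px",s[i],r.min(0).round(4),r.max(0).round(4))
for psi in (26,27,28,29,30):
    p=np.radians(psi); ax=np.array([np.cos(p)*np.cos(np.radians(25)),np.sin(p)*np.cos(np.radians(25)),np.sin(np.radians(25))]); side=np.array([-np.sin(p),np.cos(p),0]); up=np.cross(ax,side)
    f=np.percentile(r@side,[.5,99.5]); g=np.percentile(r@ax,[1,50,99]); h=np.percentile(r@up,99.5)
    mid=f.mean(); hc=h-.031
    # rim circle fit (side,up)
    print(psi,"width",np.diff(f).round(4),"axial",g.round(4),(g[2]-g[0]).round(4),"centre(front)",(side*mid+up*hc+ax*g[0]).round(4))
np.save("ring.npy",r)
E
python3 lens.py
```

```text
4103
plane 2415 [0.737  0.2476 0.3577] [-0.3566 -0.215   0.9092] tilt 24.61 yaw of -n_h 31.09
plane 659 [0.7508 0.2301 0.339 ] [ 0.4728 -0.8812  0.0018] tilt 89.9 yaw of -n_h 118.22
plane 625 [0.7535 0.2579 0.3588] [0.7487 0.458  0.4792] tilt 61.36 yaw of -n_h -148.54
ring px [ 172  178   78   51 2278] [0.6852 0.2032 0.2997] [0.7419 0.2614 0.3567]
26 width [0.0571] axial [0.7974 0.8091 0.8439] 0.0466 centre(front) [0.7038 0.2288 0.3151]
27 width [0.0572] axial [0.7957 0.8071 0.8422] 0.0465 centre(front) [0.7039 0.2287 0.3152]
28 width [0.0572] axial [0.794  0.8049 0.8403] 0.0464 centre(front) [0.7041 0.2287 0.3152]
29 width [0.0573] axial [0.7919 0.8026 0.8382] 0.0463 centre(front) [0.7042 0.2286 0.3152]
30 width [0.0574] axial [0.7895 0.8001 0.8359] 0.0464 centre(front) [0.7042 0.2285 0.3152]
```

```bash
cat > fin.py <<'E'
from h import *
from workcell import sensors
import sys
PSI=28.8; LENS=np.array([.706,.2295,.315]); p=np.radians(PSI);t=np.radians(25); AX=np.array([np.cos(p)*np.cos(t),np.sin(p)*np.cos(t),np.sin(t)]); VP=LENS-.16*AX
st=sensors.get_state(); M=R.from_rotvec(st["ee_rot"]).as_matrix(); pos=st["ee_pos"]
f=sys.argv[1]; w,_=blank(f); c=load(f+".npz"); X=cloud(c); T=(X-pos)@M
r=T[...,2]-(w[0]*T[...,0]+w[1]*T[...,1]+w[2]); k=(abs(r)<.0025)&(abs(T[...,0])<.02)&(T[...,1]<-.03)&(T[...,1]>-.12)
q=T[k]; th=np.arctan(w[1]); u=np.array([0,-np.cos(th),-np.sin(th)]); n=np.array([0,np.sin(th),-np.cos(th)])
s=q@u; e=np.percentile(s,99.7); wx=np.percentile(q[:,0],[1,99]); tn=np.median(q@n); ce=(e-.08)*u+(tn-.0135)*n; ce[0]=wx.mean()
print("pitch",np.degrees(th).round(2),"end s",e.round(4),s.max().round(4),"x",wx.round(4),"centre tool",ce.round(4))
W=pos+M@ce; A=M@u; print("centre world",W.round(4),"VP",VP.round(4),"off axis mm",(1e3*(W-VP)).round(1),"angle deg",np.degrees(np.arccos(A@AX)).round(2),"axis yaw",np.degrees(np.arctan2(A[1],A[0])).round(2),"near end gap",((LENS-(W+.08*A))@AX).round(4))
Y=np.radians(PSI-90); Mt=np.array([[np.cos(Y),np.sin(Y),0],[np.sin(Y),-np.cos(Y),0],[0,0,-1]]); tgt=VP-Mt@ce; print("TCP target",tgt.round(4)); go(tgt,PSI-90)
E
python3 fin.py w14
```

```text
n 21325 tool y -0.0805 0.0615 pitch(up at -y) deg 25.43 roll 0.06 z at y=0 -0.0078 rms 0.00053 axis skew deg 0.0 x0 -0.0006
pitch 25.43 end s 0.0913 0.0918 x [-0.0137  0.0124] centre tool [-0.0006 -0.013   0.001 ]
centre world [0.7677 0.1638 0.4763] VP [0.5789 0.1596 0.2474] off axis mm [188.8   4.2 228.9] angle deg 0.3 axis yaw 28.62 near end gap -0.1685
TCP target [0.5678 0.1528 0.2484]
t 17.5 pos [0.7557 0.1561 0.478 ] yaw -61.4 q6 1.198 F [ 0.3  0.3 -0.8] open 0.311 
 GO [-0.3472  0.6636  0.9204] turn -0.0011 norm m 0.297
```

carry_out --increments '[{"tx": -0.06, "ty": 0.13, "tz": 0, "turn": 0}, {"tx": -0.15, "ty": 0.3, "tz": 0, "turn": 0}, {"tx": -0.25, "ty": 0.48, "tz": 0, "turn": 0}, {"tx": -0.347, "ty": 0.66, "tz": 0.1, "turn": 0}, {"tx": -0.347, "ty": 0.7, "tz": 0.2, "turn": -0.001}]'

```text
time: 18.0
ee_pos: [0.555, 0.1484, 0.4324]
ee_rot: [-2.7, 1.6, -0.005]
force: [2.2, 0.5, -1.0]
opening: 0.309
```

carry_out --increments '[{"tx": 0, "ty": 0, "tz": 0.15, "turn": 0}, {"tx": 0, "ty": 0, "tz": 0.32, "turn": 0}, {"tx": 0, "ty": 0, "tz": 0.5, "turn": 0}, {"tx": 0, "ty": 0, "tz": 0.65, "turn": 0}, {"tx": 0, "ty": 0, "tz": 0.71, "turn": 0}]'

```text
time: 18.5
ee_pos: [0.5566, 0.1477, 0.2499]
ee_rot: [2.699, -1.601, -0.005]
force: [-0.5, 0.4, -1.0]
opening: 0.315
```

```bash
python3 fin.py w15
```

```text
n 21188 tool y -0.0803 0.0611 pitch(up at -y) deg 25.44 roll -0.01 z at y=0 -0.0078 rms 0.00054 axis skew deg 0.07 x0 -0.0006
pitch 25.44 end s 0.0913 0.0918 x [-0.0137  0.0124] centre tool [-0.0006 -0.013   0.0009]
centre world [0.5677 0.1544 0.2489] VP [0.5789 0.1596 0.2474] off axis mm [-11.2  -5.2   1.5] angle deg 0.26 axis yaw 28.61 near end gap 0.0905
TCP target [0.5678 0.1529 0.2483]
t 18.55 pos [0.5565 0.1476 0.249 ] yaw -61.37 q6 1.227 F [-2.  -0.3 -2.8] open 0.31 
 GO [ 0.0034 -0.05    0.0024] turn -0.0009 norm m 0.013
```

carry_out --increments '[{"tx": 0.003, "ty": -0.015, "tz": 0.002, "turn": 0}, {"tx": 0.003, "ty": -0.03, "tz": 0.002, "turn": 0}, {"tx": 0.003, "ty": -0.045, "tz": 0.002, "turn": 0}, {"tx": 0.003, "ty": -0.05, "tz": 0.002, "turn": 0}, {"tx": 0.003, "ty": -0.05, "tz": 0.002, "turn": 0}]'

```text
time: 19.05
ee_pos: [0.5712, 0.154, 0.253]
ee_rot: [-2.7, 1.606, -0.001]
force: [0.2, -0.8, -0.6]
opening: 0.308
```

```bash
python3 fin.py w16; python3 - <<'E'
from h import *
for nm in("top","scene"):
    c=snap(nm,nm+"9"); X=cloud(c); hsv=cv2.cvtColor(c["color"],cv2.COLOR_RGB2HSV).astype(int)
    k=((hsv[...,0]<14)|(hsv[...,0]>168))&(hsv[...,1]>60)&(X[...,2]>.18)&(X[...,2]<.34)&(X[...,0]>.45)&(X[...,0]<.7)&(X[...,1]>.08)&(X[...,1]<.26)
    v,u=np.nonzero(k); print(nm,len(u))
    if len(u)>30:
        q=X[k]; m=np.median(q,0); d=np.linalg.svd(q-q.mean(0))[2][0]; d*=np.sign(d[0]); print("mean",q.mean(0).round(4),"dir yaw",np.degrees(np.arctan2(d[1],d[0])).round(1),"tilt",np.degrees(np.arcsin(d[2])).round(1),"extent",np.percentile((q-q.mean(0))@d,[1,99]).round(4),"cols",u.min(),u.max(),"rows",v.min(),v.max())
    # other blanks & tray
    if nm=="top":
        roi=(X[...,0]>.38)&(X[...,0]<.63)&(X[...,1]<.28)&(X[...,1]>0)&(X[...,2]>.038)&(X[...,2]<.055); comp(roi,X,15)
E
```

```text
n 21264 tool y -0.0806 0.061 pitch(up at -y) deg 25.43 roll 0.01 z at y=0 -0.0078 rms 0.00054 axis skew deg -0.18 x0 -0.0009
pitch 25.43 end s 0.0913 0.0918 x [-0.0137  0.0124] centre tool [-0.0006 -0.013   0.001 ]
centre world [0.5822 0.1607 0.252 ] VP [0.5789 0.1596 0.2474] off axis mm [3.3 1.1 4.6] angle deg 0.54 axis yaw 28.53 near end gap 0.0749
TCP target [0.5679 0.1528 0.2483]
t 19.1 pos [0.5709 0.1539 0.2527] yaw -61.48 q6 1.235 F [ 0.4  0.5 -1.2] open 0.311 
 GO [-0.002   0.0128  0.0176] turn -0.0016 norm m 0.005
top 53
mean [0.5375 0.1421 0.2439] dir yaw 12.9 tilt 25.8 extent [-0.0266  0.0177] cols 252 259 rows 200 214
[235 204  11  29 210] med [0.5155 0.2221 0.046 ] rect mm [514.7 222. ] [27.9 98. ] 86.8
[252 206   8  25 131] med [0.5049 0.1691 0.0459] rect mm [515.3 167.4] [83.2 26.1] 0.6
[288 212   4  23  61] med [0.4949 0.0505 0.0454] rect mm [498.8  50.4] [ 9.8 77. ] 86.9
scene 249
mean [0.5502 0.1491 0.2588] dir yaw 48.1 tilt 40.3 extent [-0.0586  0.0596] cols 261 281 rows 154 189
```

carry_out --increments '[{"tx": 0, "ty": 0, "tz": 0, "turn": 0}, {"tx": 0, "ty": 0, "tz": 0, "turn": 0}, {"tx": 0, "ty": 0, "tz": 0, "turn": 0}, {"tx": 0, "ty": 0, "tz": 0, "turn": 0}, {"tx": 0, "ty": 0, "tz": 0, "turn": 0}]'

```text
time: 19.7
ee_pos: [0.5708, 0.1538, 0.2524]
ee_rot: [2.7, -1.606, -0.0]
force: [-0.0, 1.1, -1.1]
opening: 0.305
```

```bash
python3 fin.py w17
```

```text
n 21238 tool y -0.0804 0.0614 pitch(up at -y) deg 25.43 roll 0.0 z at y=0 -0.0079 rms 0.00053 axis skew deg 0.18 x0 -0.0004
pitch 25.43 end s 0.0913 0.0917 x [-0.0137  0.0124] centre tool [-0.0006 -0.0129  0.0009]
centre world [0.5818 0.1606 0.2515] VP [0.5789 0.1596 0.2474] off axis mm [2.9 0.9 4.1] angle deg 0.51 axis yaw 28.5 near end gap 0.0755
TCP target [0.5679 0.1528 0.2483]
t 19.75 pos [0.5708 0.1538 0.2524] yaw -61.5 q6 1.236 F [-0.9 -0.1 -1. ] open 0.306 
 GO [-0.0019  0.0119  0.0164] turn -0.0017 norm m 0.005
```

carry_out --increments '[{"tx": -0.002, "ty": 0.006, "tz": 0.008, "turn": -0.001}, {"tx": -0.002, "ty": 0.011, "tz": 0.016, "turn": -0.0017}, {"tx": -0.002, "ty": 0.011, "tz": 0.016, "turn": -0.0017}, {"tx": -0.002, "ty": 0.011, "tz": 0.016, "turn": -0.0017}, {"tx": -0.002, "ty": 0.011, "tz": 0.016, "turn": -0.0017}]'

```text
time: 20.25
ee_pos: [0.5681, 0.153, 0.2484]
ee_rot: [-2.704, 1.599, 0.0]
force: [0.0, 0.1, -0.5]
opening: 0.308
```

```bash
python3 fin.py w18; python3 - <<'E'
from h import *
from workcell import sensors
# ring re-check without colour clipping: all points near the ring in w13
c=load("w13.npz"); X=cloud(c); L=np.array([.706,.2295,.315]); p=np.radians(28.8); t=np.radians(25)
ax=np.array([np.cos(p)*np.cos(t),np.sin(p)*np.cos(t),np.sin(t)]); s=np.array([-np.sin(p),np.cos(p),0]); up=np.cross(ax,s)
D=X-L; a,b,h=D@ax,D@s,D@up
k=(abs(b)<.045)&(a>-.02)&(a<.06)&(abs(h)<.05); 
for lo in np.arange(-.012,.03,.003):
    j=k&(a>=lo)&(a<lo+.003); 
    if j.sum()>10: print(round(lo,3),j.sum(),"side",np.percentile(b[j],[1,99]).round(4),"up max",np.percentile(h[j],99).round(4))
print(sensors.get_state()["qvel"].round(4))
E
```

```text
n 21206 tool y -0.0803 0.0614 pitch(up at -y) deg 25.43 roll -0.02 z at y=0 -0.0078 rms 0.00053 axis skew deg 0.23 x0 -0.0003
pitch 25.43 end s 0.0913 0.0917 x [-0.0137  0.0124] centre tool [-0.0006 -0.013   0.0009]
centre world [0.5792 0.1598 0.2475] VP [0.5789 0.1596 0.2474] off axis mm [0.3 0.1 0.1] angle deg 0.44 axis yaw 28.8 near end gap 0.0796
TCP target [0.5678 0.1528 0.2483]
t 20.3 pos [0.5682 0.153  0.2485] yaw -61.2 q6 1.23 F [-0.1  0.2 -1.6] open 0.304 
 GO [-0.0002  0.0015  0.0006] turn 0.0 norm m 0.0
-0.003 112 side [-0.0295  0.0232] up max 0.0319
-0.0 199 side [-0.0305  0.0238] up max 0.0322
0.003 176 side [-0.0305  0.0223] up max 0.0322
0.006 777 side [-0.0297  0.0293] up max 0.0316
0.009 487 side [-0.029   0.0161] up max 0.0303
0.012 77 side [-0.0198  0.0132] up max 0.0224
0.015 130 side [-0.0213  0.0167] up max 0.0233
0.018 160 side [-0.0213  0.018 ] up max 0.0234
0.021 212 side [-0.0211  0.0161] up max 0.0231
0.024 94 side [-0.0196  0.0108] up max 0.0227
0.027 30 side [-0.0078  0.0224] up max 0.0236
[-0.0007  0.0006 -0.0011  0.0018 -0.0007 -0.0002]
```

All checks agree, so I'm handing it in.

```bash
python3 -c "
from workcell import job; print(job.hand_in())"
```

```text
the job is handed in; nothing more can be done
None
```

I slid the tray into the dock and am holding the long blank end-on to the inspection camera. I handed the job in at about 20 s of the 61 s allowed; no verdict was reported.

- **Docking:** I pulled the tray in by its handle until it stopped dead at the end stop, at about 39 N. The tray's notch lined up with the catch in the wrist picture. I did not read the catch itself or tug the tray to test it. In the last top view the handle was where I had left it.
- **Tilt:** the tool only turns about its own axis, so I gripped the long blank about 18 mm off centre. I pressed it on the docked tray's handle bar until it pivoted to 25.4° in the pads, then tightened the grip to 50 N.
- **Last check of the blank:** it was still, with its centre within about 0.5 mm of the view point I had computed. Its axis was 0.4° off the estimated lens axis, and its near end was about 80 mm from the estimated glass.
- **Other blanks:** the other two were still in the tray in the last top view, though the arm partly hid them.

**Where the measurements disagreed:**
- **Lens direction:** readings of the lens's heading ranged from 26° to 31°; I used 28.8°.
- **Lens distance:** the distant cameras put the lens about 5 mm farther back than the close wrist view. The true gap could therefore be nearer 80–85 mm.
- **Dock origin:** the blanks' final positions showed my estimate was off by about 3 mm along the slide. That did not matter, because the end stop set the final position.

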